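# Fetch the weld nest from behind the setting tools

### The arm

A 6-joint arm with a two-finger parallel gripper is mounted at the origin on the work surface. World frame = base frame: x ahead of the robot, y to its left, z up, the work surface at z = 0. Lengths are in m, angles in rad, forces in N, time in s.
With the tool pointing down it reaches from about 0.35 to 0.775 m from the base axis. Payload 7.3 kg.
Tool frame: the origin (TCP) lies at the centre of the arm's flange, where the gripper is bolted on; the fingertips stand 178 mm ahead of it and the grasp point (between the pads) lies 159 mm ahead of it (r.grasp_offset is the distance from the TCP to the grasp point, in m); z points along the fingers, y is the direction in which the jaws open and shut (so a half turn about z gives the same grasp; the last joint's range is limited). The gripper opens to 92 mm and grips with 3 to 60 N. Pads are 19 mm wide; open, the fingers measure 130 mm over their backs; the gripper's body (75 mm by 190 mm) begins 47 mm behind the grasp point.
Start: joints at [1.044, 0.342, 1.524, -0, 1.275, -0.146], TCP at [0.195, 0.487, 0.405] pointing down, gripper open.
Joint ranges: [-2.53, 2.53], [-0.77, 2.02], [0.04, 2.7], [-1, 4.14], [0.28, 2.66], [-3.11, 3.11]. Speed limits (rad/s): [2.57, 2.57, 3.14, 3.14, 3.14, 3.14].

### API

Orientations are given as a rotation vector (axis times angle).
In Python, from workcell import r gives the robot as it stands. The module is installed in compiled form; this text tells all that it offers.
- The arm moves only by the tool drive_tool, never from a script. Its arguments are lists of equal length, an entry for each row: "linear": the shift along the tool's x, y, z in mm, a list of three; "turn": the turn about the tool's z in degrees; "gripper": the opening in per cent of the stroke, from 0 (shut) to 100 (fully open). In form: {"linear": [[x, y, z], ...], "turn": [turn, ...], "gripper": [gripper, ...]}. A call has exactly 10 rows; each row is the pose to reach, as a shift and turn from the pose commanded when the call began, along the tool's axes at that moment; what a row does not reach only later rows make up. A row lasts 1/8 s, in which the tool goes at most 62.5 mm and 10.7 degrees, less where a joint would pass 70% of its speed; a pose out of reach is approached as far as the arm can. A call with a gripper value outside its range is refused whole. The fingers move at their own pace and stop on an object; "grip_force" is the grip in N (left out, the last holds). Time passes only in rows, so rows that repeat a pose let the fingers close, or fill a call up. It gives the time, the measured TCP pose, the force and the opening at its end, in the units of the state.
- r.get_obs(): the state, without advancing time (a new reading comes with each control period).
- r.snapshot(name): name is "scene" or "top" or "wrist"; returns the picture (384x512x3 uint8, red, green, blue); there is no depth.
- r.calibration(name): a dict with "fx", "fy", "cx", "cy" (pixels), "T" (4x4, takes a point from camera to world coordinates). Camera axes: x right, y up, looking along -z (the intrinsics and any distortion apply to the point x, -y, -z); pixel columns grow to the right and rows downward; lengths in m; the calibration is good to about 2 mm. A picture is of the moment at which its call begins: read the wrist's pose just before it. calibration takes no time and is no camera call; for the wrist camera it gives the pose at the moment of the call.
- r.job_done(): hands the job in, once; it reports no verdict.
The state is a dict: "clock": time; "joint_pos": joint angles; "qvel": joint speeds; "joint_torque": joint torques, N m; "eef_pos": TCP position; "tcp_rot": TCP orientation; "wrist_force": force on the tool from outside, world axes, zero at the start; "wrist_torque": the same for the moment, N m; "width": finger opening in m.
Only numpy, scipy, OpenCV 4.12 (cv2) and the standard library are available. Lean on these libraries where they do the work, as an engineer would, in place of code of your own. Each camera call takes 0.05 s, during which the arm holds its last target.

### The job

The next job needs the aluminium weld nest, which lies at the back of the blue tooling tray, hemmed in behind three standing setting tools. Stand all three tools (lens tube, V-block and magnetic base) upright on the grey bench mat, then lay the nest, pockets up, in the channel on the brass plate of the XY stage, lengthwise and centred, and after that put each tool back upright in the tray exactly where it stood. Set everything down gently without dropping or tipping it, and leave the can, the parts bin and the screwdriver where they are.

Things in the scene. Friction and masses are not known exactly. Their poses are not given: they have to be found in the camera images.
- nest: Weld nest, to be fetched: plain aluminium bar 38 (x) x 112 (y) x 30 (z) mm, three square pockets milled in its top, 0.27 kg, loose. Origin: centre of its underside; y along its length; z up. Starts on the tray floor about 8 mm behind the row of tools (no room for a finger). Too long to grip end to end: grip it across x at the middle, tips some 12 mm above its underside (clear of the rails).
- lens: Lens tube: black upright cylinder 44 mm diameter, 90 mm high, with a glass disc on top and a 4 mm high steel neck of 40 mm diameter at 58 to 62 mm, 0.22 kg, loose. Origin: centre of its underside, z up along its axis.
- vblock: V-block: plain steel block 40 (x) x 42 (y) x 74 (z) mm with a V groove, 18 mm deep, along y in its top, 0.7 kg, loose. Origin: centre of its underside; z up. Its x faces are plain and can be gripped across x right up to the top.
- magbase: Magnetic base (switched off, does not stick): grey block 40 (x) x 44 (y) x 45 (z) mm, steel post 16 mm in diameter at its centre up to 96 mm (collar of 26 mm diameter up to 51 mm), small black dial sticking out 9 mm on its -x side, 0.5 kg, loose. Origin: centre of its underside; z up. Grip it by the post.
- tray: Blue tooling tray, fixed: 150 (x) x 200 (y) mm outside, walls 5 mm thick, 30 mm high, floor 5 mm above the bench. Origin: centre of its underside; x from front (robot side) to back. The tools stand on its floor in a row at x -26, y -58, 0 and +58 mm (which is where varies), turned as the tray within 0.06 rad; the nest lies behind them at x +23 mm, 28 mm from the back wall.
- stage: XY stage, fixed: black base 140 (x) x 160 (y) mm, on it a brass plate 96 (x) x 130 (y) mm with two brass rails along y, 56 mm apart and 7 mm high: the channel for the nest. Origin: centre of its underside, below the channel's middle; channel floor 52 mm above it; y along the channel. Low micrometer knobs stick out to 112 mm at +y and 84 mm at -x.
- mat: Bench mat, the side area: flat grey rubber mat 100 (x) x 230 (y) x 4 (z) mm, fixed, empty at the start. Origin: centre of its underside, z up; y along its length.
- can: Bystander: aluminium can, 54 mm diameter, 130 mm high, standing on the bench. Origin: centre of its underside. Leave it alone.
- partbin: Bystander: small blue open bin 90 x 130 x 50 mm with little steel U-shaped parts in it, on the bench. Origin: centre of its underside. Leave it alone.
- driver: Bystander: screwdriver about 190 mm long lying flat on the bench near the robot, x axis along its length. Leave it alone.
Not all that is in view belongs to the job. What is shaped like the vblock but green is not meant.

How it is judged:
On the way, in this order (a step that is already met when the one before it is completed fails the run):
1. the lens tube, the V-block and the magnetic base all stand upright and released on the mat (x of lens in the frame of mat between -0.05 and 0.05 m and y of lens in the frame of mat between -0.115 and 0.115 m and z of lens in the frame of mat between 0 and 0.008 m and angle between each of lens, vblock, magbase's own z axis and vertical below 0.1 rad and linear speed of each of lens, vblock, magbase below 0.02 m/s and contact force between each of lens, vblock, magbase and the fingers below 0.1 N and x of vblock in the frame of mat between -0.05 and 0.05 m and y of vblock in the frame of mat between -0.115 and 0.115 m and z of vblock in the frame of mat between 0 and 0.008 m and x of magbase in the frame of mat between -0.05 and 0.05 m and y of magbase in the frame of mat between -0.115 and 0.115 m and z of magbase in the frame of mat between 0 and 0.008 m), for 0.2 s.
2. the nest lies released in the channel on the brass plate, lengthwise and centred, while the three tools still stand on the mat (all of step 1 and x of nest in the frame of stage between -0.0105 and 0.0105 m and y of nest in the frame of stage between -0.015 and 0.015 m and z of nest in the frame of stage between 0.049 and 0.055 m and angle between nest's own z axis and vertical below 0.1 rad and angle between the y axis of nest and the y axis of stage, either way round below 0.2 rad and linear speed of nest below 0.02 m/s and contact force between nest and the fingers below 0.1 N), for 0.2 s.
At the end, for the whole second after the job is handed in: The nest lies flat in the channel of the brass plate, in line with it, its centre within 15 mm of the plate's middle; the lens tube, V-block and magnetic base each stand upright in the tray within 12 mm of where they stood at the start; all released and at rest (x of nest in the frame of stage between -0.0105 and 0.0105 m and y of nest in the frame of stage between -0.015 and 0.015 m and z of nest in the frame of stage between 0.049 and 0.055 m and angle between each of nest, lens, vblock, magbase's own z axis and vertical below 0.1 rad and angle between the y axis of nest and the y axis of stage, either way round below 0.2 rad and linear speed of each of nest, lens, vblock, magbase below 0.02 m/s and contact force between each of nest, lens, vblock, magbase and the fingers below 0.1 N and distance of each of lens, vblock, magbase from where it was at the start of the episode below 0.012 m); the robot touches nothing.
It fails at once if the can, the parts bin or the screwdriver is disturbed (moved more than 20 mm) (distance of any of can, partbin, driver from where it was at the start of the episode above 0.02 m).
It fails at once if a tool or the nest is tipped (by more than 30 degrees) (angle between any of lens, vblock, magbase, nest's own z axis and vertical above 0.52 rad).
It fails at once if a tool or the nest is dropped (falls out of the fingers, faster than 0.7 m/s: some 25 mm) ((linear speed of lens above 0.7 m/s and contact force between lens and the fingers below 0.05 N) or (linear speed of vblock above 0.7 m/s and contact force between vblock and the fingers below 0.05 N) or (linear speed of magbase above 0.7 m/s and contact force between magbase and the fingers below 0.05 N) or (linear speed of nest above 0.7 m/s and contact force between nest and the fingers below 0.05 N)).
It also fails if it takes over 147 s, if anything falls off the work surface, if the arm or the gripper's body presses on something with over 40 N, if the wrist force passes 120 N, or if a joint passes its speed limit or range.

## Working session

There is one attempt and no reset: what is moved stays moved. The work goes in short steps, Python scripts to look and compute and a tool call to move; the robot and the scene stay as the last step left them, time stands still between calls to the robot, and variables do not carry over. Pictures are saved under pics/ and viewed, and the job is handed in when it is done.

Besides the shell and the picture viewer there is one more tool, called after "Call:" as name(argument=value, ...), one argument or row to a line, values as JSON. drive_tool: Moves the arm, as the interface text tells. Its arguments: {"type":"object","properties":{"linear":{"type":"array","items":{"type":"array","items":{"type":"number"}}},"turn":{"type":"array","items":{"type":"number"}},"gripper":{"type":"array","items":{"type":"number"}},"grip_force":{"type":"number"}},"required":["linear","turn","gripper"]}

```bash
mkdir -p pics; ls; python3 - <<'E'
from workcell import r
import cv2
o=r.get_obs(); print(o, r.grasp_offset)
for n in ["scene","top","wrist"]:
    c=r.calibration(n); print(n,c)
    cv2.imwrite(f"pics/{n}0.png", r.snapshot(n)[:,:,::-1])
E
```

```text
pics
{'clock': 0.0, 'joint_pos': array([ 1.04398263e+00,  3.42709147e-01,  1.52499776e+00, -3.29333807e-05,
        1.27536896e+00, -1.45973618e-01]), 'qvel': array([ 0.0003635 ,  0.00043145,  0.00031502,  0.00031555,  0.00102956,
       -0.00077741]), 'joint_torque': array([-1.84161632e-03, -4.31232297e+01, -2.44217008e+01,  7.14785582e-02,
        5.59347065e-02, -1.48425252e-04]), 'eef_pos': array([0.19504798, 0.4872845 , 0.40405852]), 'tcp_rot': array([-5.94511505e-01, -3.08435835e+00,  2.21525718e-03]), 'wrist_force': array([-0.60480567, -0.36824204, -0.01717524]), 'wrist_torque': array([-0.03537111,  0.02280856,  0.03470767]), 'width': 0.09215696754204947} 0.1592
scene {'fx': 449.70465764249303, 'fy': 449.70465764249303, 'cx': 249.882381083887, 'cy': 189.76809717298192, 'T': array([[-0.84595658, -0.45182016,  0.28322431,  0.88650974],
       [ 0.53316381, -0.70700674,  0.46462654,  0.57163891],
       [-0.00968614,  0.54405883,  0.83899116,  1.00081868],
       [ 0.        ,  0.        ,  0.        ,  1.        ]])}
top {'fx': 347.13649762152875, 'fy': 347.13649762152875, 'cx': 257.63538702603796, 'cy': 189.1012516508689, 'T': array([[-0.00335868,  0.99138958, -0.1309023 ,  0.42745149],
       [-0.99999053, -0.00296753,  0.00318306,  0.05764052],
       [ 0.00276719,  0.13091175,  0.99139016,  0.92749697],
       [ 0.        ,  0.        ,  0.        ,  1.        ]])}
wrist {'fx': 298.76261316816675, 'fy': 298.76261316816675, 'cx': 255.3744663573967, 'cy': 185.70728817150578, 'T': array([[ 0.37230537, -0.88460854, -0.28081389,  0.11885175],
       [ 0.92810787,  0.35416272,  0.11482399,  0.51810124],
       [-0.00212047, -0.30337517,  0.95286883,  0.38385824],
       [ 0.        ,  0.        ,  0.        ,  1.        ]])}
```

View pics/scene0.png

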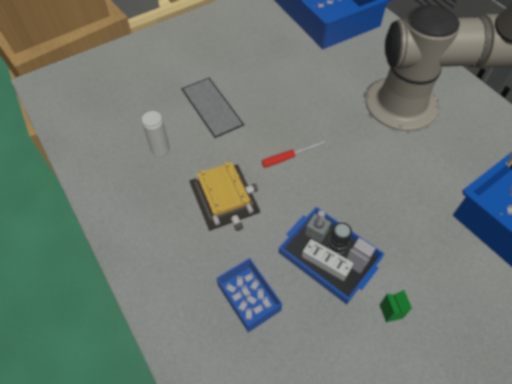

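View pics/top0.png

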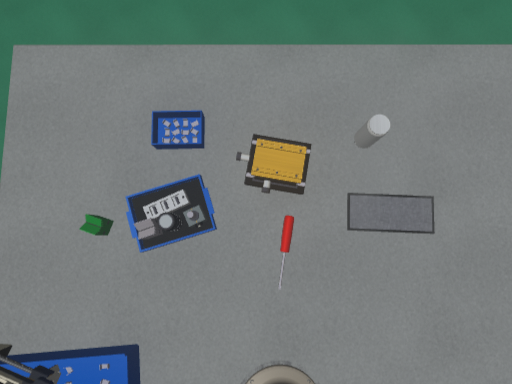

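View pics/wrist0.png

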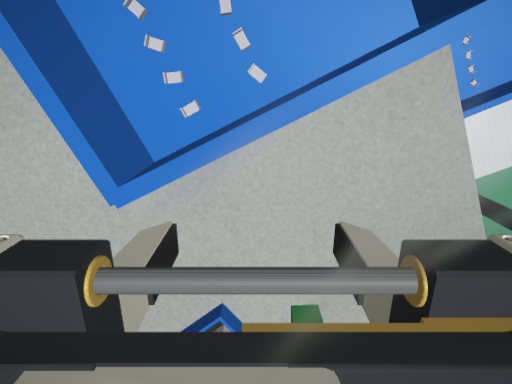

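```bash
cat > h.py <<'E'
import numpy as np, cv2
def ray(c,u,v):
    d=np.array([(u-c['cx'])/c['fx'],-(v-c['cy'])/c['fy'],-1.0]); T=c['T']
    return T[:3,3],T[:3,:3]@d
def onz(c,u,v,z):
    o,d=ray(c,u,v); return (o+d*(z-o[2])/d[2])
def proj(c,p):
    T=c['T']; q=T[:3,:3].T@(np.asarray(p)-T[:3,3])
    return c['cx']+c['fx']*q[0]/-q[2], c['cy']-c['fy']*q[1]/-q[2]
def crop(img,x0,y0,w,h,s,name):
    cv2.imwrite(name,cv2.resize(img[y0:y0+h,x0:x0+w,::-1],None,fx=s,fy=s,interpolation=cv2.INTER_CUBIC))
E
python3 - <<'E'
from workcell import r
from h import *
im=cv2.imread('pics/top0.png')[:,:,::-1]
crop(im,70,165,160,100,5,'pics/t1.png')
crop(im,225,120,100,85,6,'pics/t2.png')
sc=cv2.imread('pics/scene0.png')[:,:,::-1]
crop(sc,265,195,130,110,5,'pics/s1.png')
c=r.calibration('top')
for n,u,v,z in [("tray",171,212,.03),("stage",279,162,.055),("mat",391,213,.004),("green",95,224,.05)]: print(n,onz(c,u,v,z))
E
```

```text
tray [0.48695226 0.27878858 0.03      ]
stage [ 6.12529674e-01 -1.34131758e-04  5.50000000e-02]
mat [ 0.4841541  -0.30013684  0.004     ]
green [0.45607328 0.46384223 0.05      ]
```

View pics/t1.png

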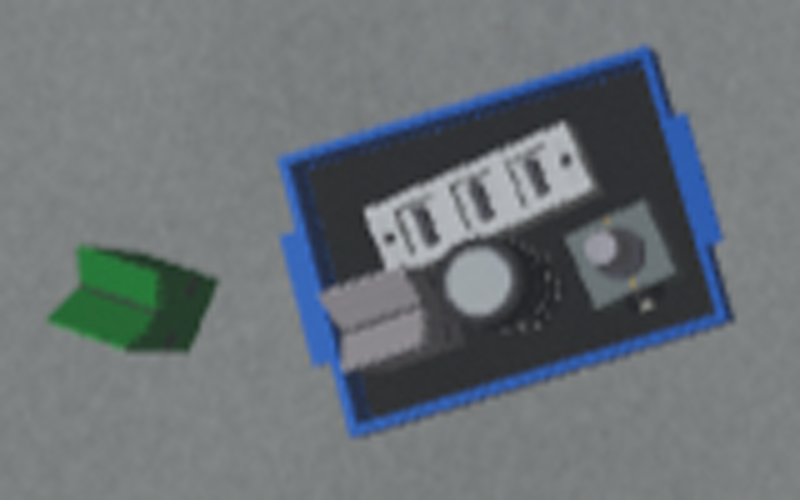

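View pics/t2.png

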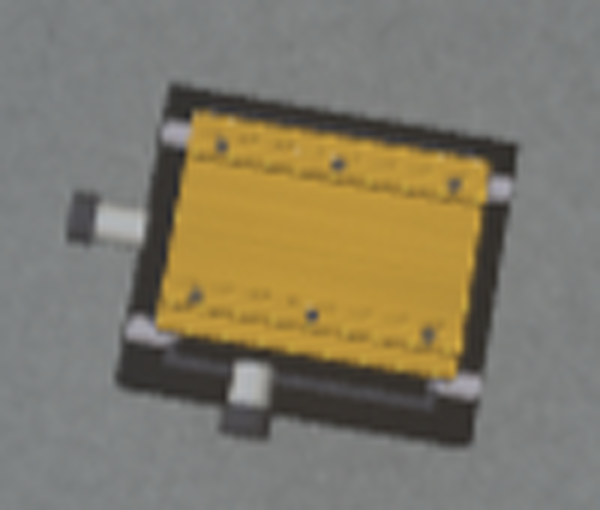

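View pics/s1.png

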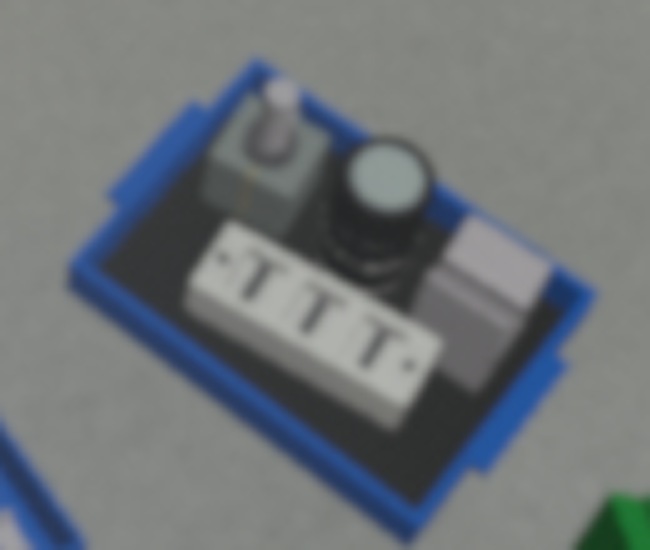

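```bash
python3 - <<'E'
from workcell import r
from h import *
c=r.calibration('top')
def P(pts,x0,y0,s,z): return np.array([onz(c,x0+(a+.5)/s-.5,y0+(b+.5)/s-.5,z)[:2] for a,b in pts])
def frame(Q,n): # TL,TR,BR,BL ; y axis = right->left
    ce=Q.mean(0); y=(Q[0]-Q[1])+(Q[3]-Q[2]); y/=np.linalg.norm(y); x=np.array([y[1],-y[0]])
    x2=(Q[0]-Q[3])+(Q[1]-Q[2])
    print(n,ce.round(4),"yaw",round(np.degrees(np.arctan2(x[1],x[0])),2),round(np.degrees(np.arctan2(x2[1],x2[0])),2),"sizes",[round(float(np.linalg.norm(Q[i]-Q[(i+1)%4])),3) for i in range(4)])
    return ce,x,y
ce,x,y=frame(P([(281,158),(650,47),(732,320),(352,435)],70,165,5,.030),"tray")
for yy in (58,0,-58): print(ce-0.026*x+yy/1000*y)
print('nest',ce+.023*x)
frame(P([(193,110),(490,160),(457,377),(158,328)],225,120,6,.052),"stage")
# mat
im=cv2.imread('pics/top0.png'); m=(im.max(2)<75).astype(np.uint8); m[:,:335]=0;m[:180]=0;m[250:]=0;m[:,450:]=0
cs=max(cv2.findContours(m,0,2)[0],key=cv2.contourArea); q=cv2.boxPoints(cv2.minAreaRect(cs)); print(q)
q=q[np.argsort(q[:,1])]; tl,tr=sorted(q[:2],key=lambda a:a[0]); bl,br=sorted(q[2:],key=lambda a:a[0])
frame(P([tl,tr,br,bl],0,0,1,.004),"mat")
# direct
for n,pts,z in [("nesttop",[(365,208),(568,122),(597,190),(385,270)],.035),("vtop",[(320,293),(405,265),(425,338),(345,372)],.079)]: frame(P(pts,70,165,5,z),n)
print("lens",P([(480,283)],70,165,5,.095)); print("post",P([(600,248)],70,165,5,.101)); 
E
```

```text
tray [0.4863 0.2802] yaw 16.77 17.09 sizes [0.199, 0.149, 0.201, 0.148]
[0.44463986 0.32823882]
[0.46137763 0.27270642]
[0.4781154  0.21717403]
nest [0.50829293 0.28684695]
stage [6.182e-01 5.000e-04] yaw -9.79 -9.35 sizes [0.13, 0.096, 0.129, 0.097]
[[346.2544  228.9127 ]
 [348.0025  193.95012]
 [434.6858  198.28429]
 [432.93768 233.24687]]
mat [ 0.4829 -0.2986] yaw -3.05 -5.92 sizes [0.232, 0.094, 0.229, 0.093]
nesttop [0.5071 0.2925] yaw 21.98 22.1 sizes [0.112, 0.039, 0.115, 0.034]
vtop [0.4451 0.3302] yaw 20.6 18.6 sizes [0.043, 0.037, 0.041, 0.04]
lens [[0.46071206 0.27501547]]
post [[0.47687377 0.21694826]]
```

```bash
cat >> h.py <<'E'
from scipy.spatial.transform import Rotation as Ro
def plan(r,p,yaw=None,pr=True):
    """p: desired grasp point world; yaw: deg of jaw axis (tool y). None=keep"""
    o=r.get_obs(); R=Ro.from_rotvec(o['tcp_rot']).as_matrix()
    g=o['eef_pos']+R[:,2]*r.grasp_offset
    cy=np.degrees(np.arctan2(R[1,1],R[0,1]))
    if yaw is None: yaw=cy
    d=(yaw-cy+90)%180-90
    tgt=np.array(p)-np.array([0,0,-1.])*r.grasp_offset
    lin=R.T@(tgt-o['eef_pos'])*1000
    if pr: print('t',round(o['clock'],2),'grasp',g.round(4),'yaw',round(cy,2),'tilt',R[:,2].round(4),'w',round(o['width'],4),'F',o['wrist_force'].round(1),'| LIN',lin.round(1),'TURN',round(-d,1))
    return lin,-d
E
python3 - <<'E'
from workcell import r
from h import *
plan(r,(.461,.274,.20),16.9)
E
```

```text
t 0.15 grasp [0.195  0.4872 0.245 ] yaw 68.19 tilt [-5.e-04 -1.e-03 -1.e+00] w 0.0916 F [-0.3  0.4 -0.4] | LIN [-326.2  -99.2   45.1] TURN 51.3
```

Candidates in the top view:
- V-block: grey at (145,229) in the tray, or the green look-alike at (95,224) outside it. I choose the grey one.
- Lens: glass disc at (166,222); only one.
- Magbase: post at (190,214); only one.
- Nest: bar with three pockets at (166,204); only one.

The close crops confirm these choices.

Call:
drive_tool(
  linear=[
    [-40,-12,5],
    [-90,-27,12],
    [-140,-42,19],
    [-190,-58,26],
    [-240,-73,33],
    [-280,-85,39],
    [-310,-94,43],
    [-326,-99,45],
    [-326,-99,45],
    [-326,-99,45],
  ],
  turn=[5,12,19,26,33,40,46,51.3,51.3,51.3],
  gripper=[100,100,100,100,100,100,100,100,100,100],
  grip_force=25,
)

```text
clock: 1.4
eef_pos: [0.4604, 0.2747, 0.3596]
tcp_rot: [-1.868, -2.525, 0.0]
wrist_force: [-0.7, 1.0, -0.7]
width: 0.0922
```

```bash
python3 - <<'E'
from workcell import r
from h import *
plan(r,(.461,.274,.078),16.9)
c=r.calibration('wrist'); im=r.snapshot('wrist'); cv2.imwrite('pics/w1.png',im[:,:,::-1]); np.save('w1.npy',c['T'])
for n,p in [('lens top',(.461,.274,.095)),('v',(.445,.329,.079)),('post',(.477,.217,.101)),('nest',(.507,.29,.035))]: print(n,proj(c,p))
im=r.snapshot('top'); cv2.imwrite('pics/top1.png',im[:,:,::-1])
E
```

```text
t 1.4 grasp [0.4603 0.2747 0.2004] yaw 17.0 tilt [-7.e-04  1.e-04 -1.e+00] w 0.0922 F [-0.7  1.  -0.7] | LIN [ -0.9   0.4 122.4] TURN 0.1
lens top (np.float64(255.58837172027614), np.float64(191.70800512948054))
v (np.float64(256.44992478809047), np.float64(122.39973468769037))
post (np.float64(254.11913626126656), np.float64(255.77092300654044))
nest (np.float64(301.7432463213178), np.float64(171.64235819917246))
```

View pics/w1.png

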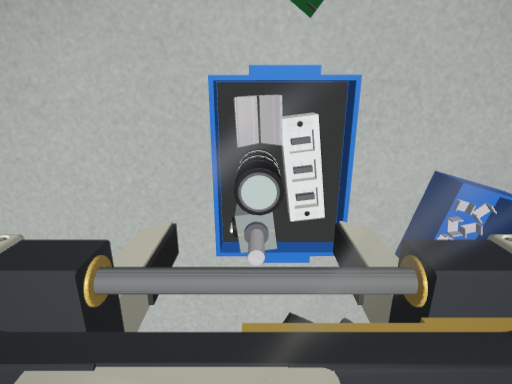

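The lens glass is at (259,192), the V-block top at (258,121) and the post top at (257,257). All three lie within 3 px of prediction. Descending on the lens.

Call:
drive_tool(
  linear=[
    [-1,1,20],
    [-1,1.5,50],
    [-1,1.5,80],
    [-1,1.5,105],
    [-1,1.5,118],
    [-1,1.5,122],
    [-1,1.5,122],
    [-1,1.5,122],
    [-1,1.5,122],
    [-1,1.5,122],
  ],
  turn=[0,0,0,0,0,0,0,0,0,0],
  gripper=[100,100,100,100,100,100,60,45,40,40],
)

```text
clock: 2.75
eef_pos: [0.4628, 0.2738, 0.2381]
tcp_rot: [1.871, 2.523, 0.001]
wrist_force: [0.2, -0.4, 0.1]
width: 0.0565
```

```bash
python3 - <<'E'
from workcell import r
from h import *
plan(r,(.484,-.299,.2),0)
E
```

```text
t 2.75 grasp [0.4629 0.2739 0.0789] yaw 16.88 tilt [ 6.e-04  3.e-04 -1.e+00] w 0.0565 F [ 0.2 -0.4  0.1] | LIN [-554.3 -145.9 -121.3] TURN 16.9
```

Call:
drive_tool(
  linear=[
    [0,0,0],
    [0,0,0],
    [0,0,0],
    [0,0,0],
    [0,0,0],
    [0,0,-2],
    [0,0,-8],
    [0,0,-25],
    [0,0,-55],
    [0,0,-90],
  ],
  turn=[0,0,0,0,0,0,0,0,0,0],
  gripper=[20,0,0,0,0,0,0,0,0,0],
  grip_force=25,
)

```text
clock: 4.0
eef_pos: [0.4624, 0.2737, 0.3283]
tcp_rot: [-1.871, -2.523, 0.002]
wrist_force: [-0.7, 0.3, -2.6]
width: 0.0434
```

```bash
python3 - <<'E'
from workcell import r
from h import *
plan(r,(.484,-.299,.18),0)
cv2.imwrite('pics/w2.png',r.snapshot('wrist')[:,:,::-1])
E
```

```text
t 4.0 grasp [0.4621 0.2736 0.1691] yaw 16.88 tilt [-1.7e-03 -6.0e-04 -1.0e+00] w 0.0434 F [-0.7  0.3 -2.6] | LIN [-554.3 -145.7  -10.6] TURN 16.9
```

View pics/w2.png

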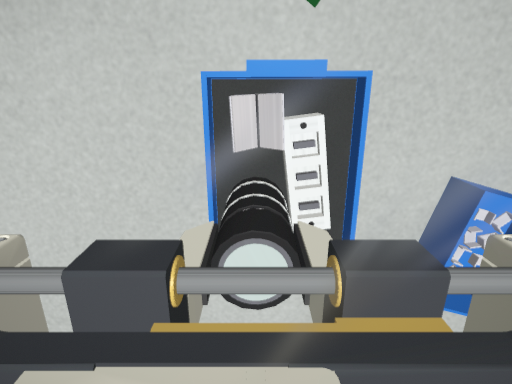

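Lens held at 43.4 mm opening, with 2.6 N on the wrist. It grips at grasp (0.4625, 0.2738, 0.0789). Carrying it to the mat.

Call:
drive_tool(
  linear=[
    [-20,-5,-5],
    [-60,-15,-10],
    [-110,-29,-10],
    [-165,-43,-10],
    [-220,-58,-10],
    [-275,-72,-10],
    [-330,-87,-10],
    [-385,-101,-10],
    [-440,-116,-10],
    [-490,-129,-10],
  ],
  turn=[0,2,4,6,8,10,12,14,16,16.9],
  gripper=[0,0,0,0,0,0,0,0,0,0],
)

```text
clock: 5.3
eef_pos: [0.4801, -0.2351, 0.3364]
tcp_rot: [-2.222, -2.217, 0.001]
wrist_force: [1.2, 0.7, -3.0]
width: 0.0435
```

```bash
python3 - <<'E'
from workcell import r
from h import *
plan(r,(.484,-.299,.0785),0)
E
```

```text
t 5.3 grasp [ 0.4798 -0.2349  0.1772] yaw -0.13 tilt [-0.0022  0.0012 -1.    ] w 0.0435 F [ 1.2  0.7 -3. ] | LIN [-64.    4.2  98.6] TURN -0.1
```

Call:
drive_tool(
  linear=[
    [-30,2,10],
    [-60,4,30],
    [-64,4,60],
    [-64,4,82],
    [-64,4,92],
    [-64,4,96],
    [-64,4,98],
    [-64,4,98.5],
    [-64,4,98.5],
    [-64,4,98.5],
  ],
  turn=[0,0,0,0,0,0,0,0,0,0],
  gripper=[0,0,0,0,0,0,0,0,0,0],
)

```text
clock: 6.55
eef_pos: [0.4856, -0.2965, 0.2396]
tcp_rot: [2.221, 2.221, 0.0]
wrist_force: [0.6, 0.2, -2.9]
width: 0.0437
```

```bash
python3 - <<'E'
from workcell import r
from h import *
plan(r,(.484,-.299,.0775),0)
E
```

```text
t 6.55 grasp [ 0.4857 -0.2966  0.0804] yaw -0.01 tilt [ 6.e-04 -4.e-04 -1.e+00] w 0.0437 F [ 0.6  0.2 -2.9] | LIN [-2.5 -1.6  2.9] TURN -0.0
```

Call:
drive_tool(
  linear=[
    [0,0,1],
    [0,0,2],
    [0,0,2.3],
    [0,0,2.3],
    [0,0,2.3],
    [0,0,2.3],
    [0,0,2.3],
    [0,0,2.3],
    [0,0,2.3],
    [0,0,2.3],
  ],
  turn=[0,0,0,0,0,0,0,0,0,0],
  gripper=[0,0,0,0,50,60,75,90,100,100],
)

```text
clock: 7.8
eef_pos: [0.4855, -0.2965, 0.2369]
tcp_rot: [-2.222, -2.221, -0.0]
wrist_force: [0.5, -0.8, -0.4]
width: 0.0894
```

```bash
python3 - <<'E'
from workcell import r
from h import *
plan(r,(.484,-.299,.16),0)
E
```

```text
t 7.8 grasp [ 0.4855 -0.2965  0.0777] yaw -0.02 tilt [ 0.e+00  1.e-04 -1.e+00] w 0.0894 F [ 0.5 -0.8 -0.4] | LIN [ -2.5  -1.5 -82.3] TURN -0.0
```

```bash
python3 - <<'E'
from h import *
im=cv2.imread('pics/w1.png')[:,:,::-1]
crop(im,215,80,120,190,4,'pics/w1c.png')
E
```

```text
(no output)
```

View pics/w1c.png

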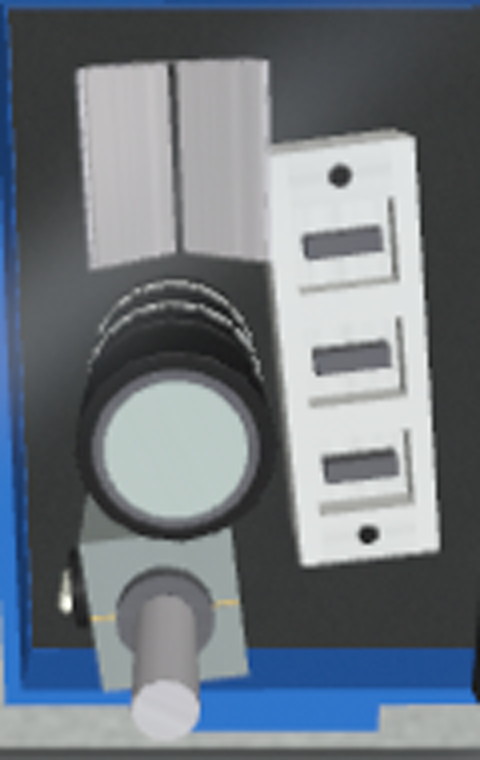

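Call:
drive_tool(
  linear=[
    [0,0,-10],
    [0,0,-40],
    [0,0,-80],
    [0,0,-115],
    [45,0,-120],
    [100,-2,-120],
    [155,-4,-120],
    [210,-6,-120],
    [265,-8,-120],
    [320,-10,-120],
  ],
  turn=[0,0,0,0,-2,-4,-6,-8,-10,-12],
  gripper=[100,100,100,100,100,100,100,100,100,100],
)

```text
clock: 9.05
eef_pos: [0.4753, 0.0252, 0.3578]
tcp_rot: [1.976, 2.441, 0.001]
wrist_force: [0.7, 0.2, 0.1]
width: 0.0917
```

```bash
python3 - <<'E'
from workcell import r
from h import *
c=r.calibration('wrist'); cw=dict(c); cw['T']=np.load('w1.npy')
def P(pts,z): return np.array([onz(cw,215+(a+.5)/4-.5,80+(b+.5)/4-.5,z)[:2] for a,b in pts])
for n,q,z in [('v',[(78,68),(268,60),(270,260),(90,268)],.079),('nest',[(272,152),(415,135),(438,548),(302,565)],.035),('mag',[(80,543),(232,530),(247,675),(103,690)],.050)]:
    Q=P(q,z); x=(Q[1]-Q[0])+(Q[2]-Q[3]); y=(Q[0]-Q[3])+(Q[1]-Q[2])
    print(n,Q.mean(0).round(4),'yawx',np.degrees(np.arctan2(x[1],x[0])).round(1),'yawy',(np.degrees(np.arctan2(y[1],y[0]))-90).round(1),np.linalg.norm(x)/2,np.linalg.norm(y)/2)
print(P([(167,708)],.101),P([(177,448)],.095))
plan(r,(.446,.331,.20),18)
E
```

```text
v [0.4466 0.3305] yawx 19.4 yawy 19.2 0.039587425545784316 0.042029558124934356
nest [0.5086 0.2924] yawx 24.2 yawy 23.3 0.03668666909765221 0.11242154539579126
mag [0.4794 0.2155] yawx 22.9 yawy 23.7 0.03977111195426311 0.043404877729973146
[[0.47920947 0.21675634]] [[0.46369379 0.27490054]]
t 9.05 grasp [0.4755 0.0252 0.1986] yaw 12.03 tilt [ 0.0016 -0.     -1.    ] w 0.0917 F [0.7 0.2 0.1] | LIN [305.2  35.1  -1.4] TURN -6.0
```

Call:
drive_tool(
  linear=[
    [30,3,-2],
    [80,9,-2],
    [135,15,-2],
    [190,22,-2],
    [240,28,-2],
    [280,32,-2],
    [305,35,5],
    [305,35,30],
    [305,35,60],
    [305,35,80],
  ],
  turn=[-1,-2,-3,-4,-5,-6,-7,-7.4,-7.4,-7.4],
  gripper=[100,100,100,100,100,100,100,100,100,100],
)

```text
clock: 10.3
eef_pos: [0.4463, 0.3291, 0.2763]
tcp_rot: [-1.815, -2.564, 0.001]
wrist_force: [-0.5, -0.1, -0.2]
width: 0.0921
```

```bash
python3 - <<'E'
from workcell import r
from h import *
plan(r,(.4465,.3305,.066),19.4)
cv2.imwrite('pics/w3.png',r.snapshot('wrist')[:,:,::-1])
E
```

```text
t 10.3 grasp [0.4462 0.3291 0.1171] yaw 19.4 tilt [-5.e-04 -3.e-04 -1.e+00] w 0.0921 F [-0.5 -0.1 -0.2] | LIN [ 1.2  0.7 51.1] TURN 0.0
```

View pics/w3.png

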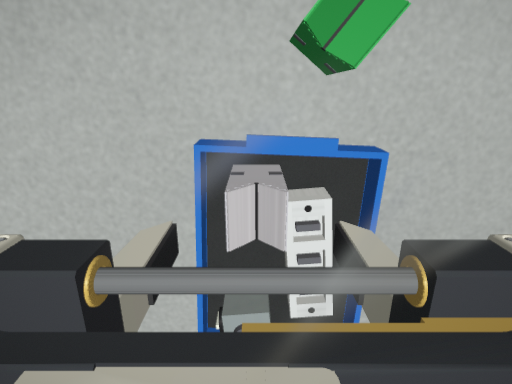

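V-block sits centred between the fingers, at columns 226 to 287. Descending and gripping.

Call:
drive_tool(
  linear=[
    [1,0.7,20],
    [1,0.7,40],
    [1,0.7,50],
    [1,0.7,52],
    [1,0.7,52],
    [1,0.7,52],
    [1,0.7,52],
    [1,0.7,52],
    [1,0.7,52],
    [1,0.7,52],
  ],
  turn=[0,0,0,0,0,0,0,0,0,0],
  gripper=[100,100,70,50,30,10,0,0,0,0],
  grip_force=45,
)

```text
clock: 11.6
eef_pos: [0.4468, 0.3303, 0.2252]
tcp_rot: [1.816, 2.564, 0.0]
wrist_force: [-1.3, -1.3, 4.2]
width: 0.0399
```

```bash
python3 - <<'E'
from workcell import r
from h import *
plan(r,(.4465,.3305,.066),19.4)
E
```

```text
t 11.6 grasp [0.4468 0.3303 0.066 ] yaw 19.39 tilt [ 1.e-04  1.e-04 -1.e+00] w 0.0399 F [-1.3 -1.3  4.2] | LIN [ 0.3 -0.2  0. ] TURN -0.0
```

Call:
drive_tool(
  linear=[
    [0,0,-3],
    [0,0,-15],
    [0,0,-40],
    [0,0,-75],
    [0,0,-105],
    [-20,-6,-113],
    [-60,-19,-113],
    [-110,-34,-113],
    [-160,-50,-113],
    [-210,-66,-113],
  ],
  turn=[0,0,0,0,0,0,2,4,6,8],
  gripper=[0,0,0,0,0,0,0,0,0,0],
)

```text
clock: 12.85
eef_pos: [0.4534, 0.1079, 0.3373]
tcp_rot: [-1.991, -2.429, 0.002]
wrist_force: [0.7, -0.4, -7.0]
width: 0.0395
```

```bash
python3 - <<'E'
from workcell import r
from h import *
plan(r,(.484,-.222,.175),0)
E
```

```text
t 12.85 grasp [0.4532 0.1079 0.1781] yaw 11.32 tilt [-1.7e-03 -5.0e-04 -1.0e+00] w 0.0395 F [ 0.7 -0.4 -7. ] | LIN [-329.5  -34.8    3.2] TURN 11.3
```

Call:
drive_tool(
  linear=[
    [-40,-4,0],
    [-90,-10,0],
    [-140,-15,0],
    [-190,-20,0],
    [-240,-25,0],
    [-285,-30,0],
    [-315,-33,0],
    [-329,-35,0],
    [-329.5,-35,20],
    [-329.5,-35,50],
  ],
  turn=[1,3,5,7,9,10,11,11.3,11.3,11.3],
  gripper=[0,0,0,0,0,0,0,0,0,0],
)

```text
clock: 14.1
eef_pos: [0.4846, -0.2196, 0.2877]
tcp_rot: [2.219, 2.223, 0.001]
wrist_force: [-0.6, 0.2, -7.3]
width: 0.0395
```

```bash
python3 - <<'E'
from workcell import r
from h import *
plan(r,(.484,-.222,.065),0)
E
```

```text
t 14.1 grasp [ 0.4847 -0.2196  0.1285] yaw 0.08 tilt [ 7.e-04 -2.e-04 -1.e+00] w 0.0395 F [-0.6  0.2 -7.3] | LIN [-2.4 -0.6 63.5] TURN 0.1
```

Call:
drive_tool(
  linear=[
    [-2,0,20],
    [-2,0,40],
    [-2,0,52],
    [-2,0,58],
    [-2,0,60.5],
    [-2,0,61.5],
    [-2,0,62],
    [-2,0,62],
    [-2,0,62],
    [-2,0,62],
  ],
  turn=[0,0,0,0,0,0,0,0,0,0],
  gripper=[0,0,0,0,0,0,0,0,0,0],
)

```text
clock: 15.35
eef_pos: [0.485, -0.2217, 0.226]
tcp_rot: [2.22, 2.223, 0.0]
wrist_force: [-0.5, 0.1, -7.0]
width: 0.0394
```

```bash
python3 - <<'E'
from workcell import r
from h import *
plan(r,(.484,-.222,.065),0)
E
```

```text
t 15.35 grasp [ 0.4851 -0.2217  0.0668] yaw 0.08 tilt [ 2.e-04  0.e+00 -1.e+00] w 0.0394 F [-0.5  0.1 -7. ] | LIN [-0.3 -1.   1.8] TURN 0.1
```

Call:
drive_tool(
  linear=[
    [0,0,0.8],
    [0,0,1.5],
    [0,0,1.8],
    [0,0,1.8],
    [0,0,1.8],
    [0,0,1.8],
    [0,0,1.8],
    [0,0,1.8],
    [0,0,1.8],
    [0,0,1.8],
  ],
  turn=[0,0,0,0,0,0,0,0,0,0],
  gripper=[0,0,0,0,50,60,75,90,100,100],
)

```text
clock: 16.6
eef_pos: [0.485, -0.2216, 0.2241]
tcp_rot: [-2.22, -2.223, -0.0]
wrist_force: [0.2, -0.4, 0.5]
width: 0.0896
```

```bash
python3 - <<'E'
from workcell import r
from h import *
plan(r,(.4790,.2165,.20),23)
E
```

```text
t 16.6 grasp [ 0.485  -0.2216  0.0649] yaw 0.08 tilt [ 0.e+00  1.e-04 -1.e+00] w 0.0896 F [ 0.2 -0.4  0.5] | LIN [ 438.2   -5.4 -135.1] TURN -22.9
```

Call:
drive_tool(
  linear=[
    [0,0,-20],
    [0,0,-60],
    [0,0,-105],
    [30,0,-133],
    [75,-1,-135],
    [130,-2,-135],
    [185,-2,-135],
    [240,-3,-135],
    [295,-4,-135],
    [350,-4,-135],
  ],
  turn=[0,0,0,-2,-5,-8,-11,-14,-17,-20],
  gripper=[100,100,100,100,100,100,100,100,100,100],
)

```text
clock: 17.85
eef_pos: [0.4802, 0.1301, 0.3593]
tcp_rot: [1.798, 2.576, 0.001]
wrist_force: [0.2, -0.5, 0.3]
width: 0.0918
```

```bash
python3 - <<'E'
from workcell import r
from h import *
plan(r,(.4790,.2165,.14),23)
E
```

```text
t 17.85 grasp [0.4802 0.1301 0.2001] yaw 20.18 tilt [ 5.e-04  1.e-04 -1.e+00] w 0.0918 F [ 0.2 -0.5  0.3] | LIN [81.5 28.7 60.1] TURN -2.8
```

Call:
drive_tool(
  linear=[
    [30,10,0],
    [65,23,0],
    [81,28.5,0],
    [81,28.5,30],
    [81,28.5,60],
    [81,28.5,60],
    [81,28.5,60],
    [81,28.5,60],
    [81,28.5,60],
    [81,28.5,60],
  ],
  turn=[-1,-2,-2.8,-2.8,-2.8,-2.8,-2.8,-2.8,-2.8,-2.8],
  gripper=[100,100,100,70,60,50,50,50,50,50],
)

```text
clock: 19.1
eef_pos: [0.4795, 0.2142, 0.2996]
tcp_rot: [1.736, 2.617, 0.001]
wrist_force: [-1.0, -0.1, 0.0]
width: 0.0461
```

```bash
python3 - <<'E'
from workcell import r
from h import *
plan(r,(.4790,.2165,.081),23)
cv2.imwrite('pics/w4.png',r.snapshot('wrist')[:,:,::-1])
E
```

```text
t 19.1 grasp [0.4797 0.2142 0.1404] yaw 22.88 tilt [ 9.e-04  3.e-04 -1.e+00] w 0.0461 F [-1.  -0.1  0. ] | LIN [ 2.3  0.4 59.4] TURN -0.1
```

View pics/w4.png

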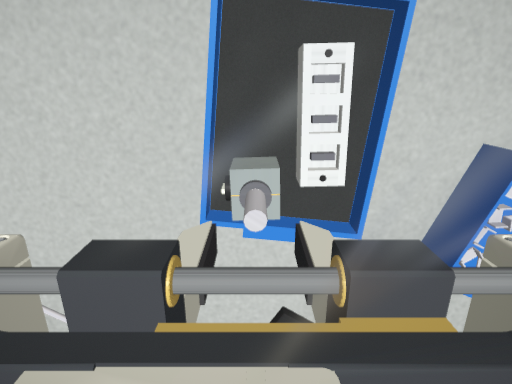

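```bash
python3 - <<'E'
from workcell import r
from h import *
im=cv2.imread('pics/w4.png')[:,:,::-1]
crop(im,280,30,90,170,4,'pics/w4c.png')
np.save('w4.npy',r.calibration('wrist')['T'])
print(onz(r.calibration('wrist'),256,218,.101))
E
```

```text
[0.47879605 0.21783592 0.101     ]
```

View pics/w4c.png

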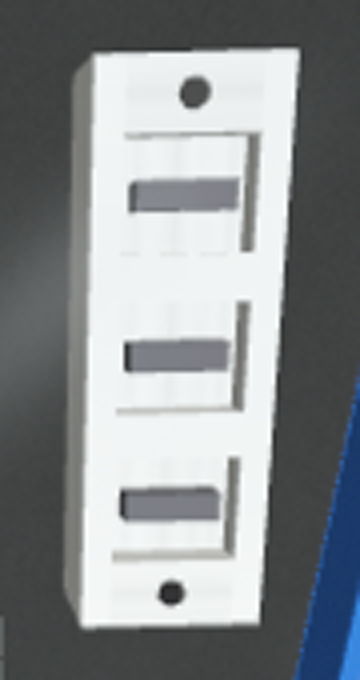

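Call:
drive_tool(
  linear=[
    [2.3,0,15],
    [2.3,0,35],
    [2.3,0,50],
    [2.3,0,57],
    [2.3,0,59],
    [2.3,0,59],
    [2.3,0,59],
    [2.3,0,59],
    [2.3,0,59],
    [2.3,0,59],
  ],
  turn=[0,0,0,0,0,0,0,0,0,0],
  gripper=[50,50,50,50,30,10,0,0,0,0],
  grip_force=45,
)

```text
clock: 20.4
eef_pos: [0.4786, 0.2163, 0.2406]
tcp_rot: [1.736, 2.618, 0.001]
wrist_force: [-1.7, -1.1, 5.1]
width: 0.0151
```

```bash
python3 - <<'E'
from workcell import r
from h import *
plan(r,(.485,-.371,.20),0)
cw=dict(r.calibration('wrist')); cw['T']=np.load('w4.npy')
Q=np.array([onz(cw,280+(a+.5)/4-.5,30+(b+.5)/4-.5,.035)[:2] for a,b in [(93,53),(299,48),(260,624),(82,628)]])
x=(Q[1]-Q[0])+(Q[2]-Q[3]); y=(Q[0]-Q[3])+(Q[1]-Q[2])
print(Q.mean(0).round(4),np.degrees(np.arctan2(x[1],x[0])).round(1),(np.degrees(np.arctan2(y[1],y[0]))-90).round(1),np.linalg.norm(x)/2,np.linalg.norm(y)/2)
E
```

```text
t 20.4 grasp [0.4787 0.2164 0.0814] yaw 22.88 tilt [ 6.e-04  2.e-04 -1.e+00] w 0.0151 F [-1.7 -1.1  5.1] | LIN [-543.6 -222.4 -118.8] TURN 22.9
[0.5081 0.2917] 24.1 24.4 0.03821949730009536 0.11246358619833419
```

Call:
drive_tool(
  linear=[
    [0,0,-3],
    [0,0,-15],
    [0,0,-45],
    [0,0,-80],
    [0,0,-108],
    [-20,-8,-116],
    [-60,-24,-118],
    [-105,-43,-118],
    [-150,-61,-118],
    [-200,-82,-118],
  ],
  turn=[0,0,0,0,0,1,3,5,7,9],
  gripper=[0,0,0,0,0,0,0,0,0,0],
)

```text
clock: 21.65
eef_pos: [0.4805, -0.0011, 0.3585]
tcp_rot: [1.937, 2.473, 0.001]
wrist_force: [0.9, -0.3, -4.8]
width: 0.0152
```

```bash
python3 - <<'E'
from workcell import r
from h import *
plan(r,(.485,-.371,.20),0)
cv2.imwrite('pics/s5.png',r.snapshot('scene')[:,:,::-1])
E
```

```text
t 21.65 grasp [ 0.4805 -0.0011  0.1993] yaw 13.86 tilt [ 3.e-04  2.e-04 -1.e+00] w 0.0152 F [ 0.9 -0.3 -4.8] | LIN [-360.2  -84.2   -0.7] TURN 13.9
```

View pics/s5.png

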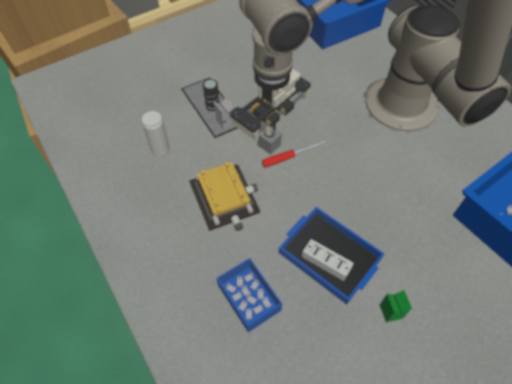

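The magbase hangs level. The lens is seen standing on the mat at (211,93); the V-block there is partly behind the gripper. Carrying on at 124 mm base height, which clears the lens.

Call:
drive_tool(
  linear=[
    [-40,-9,0],
    [-90,-21,0],
    [-140,-33,0],
    [-190,-44,0],
    [-240,-56,0],
    [-285,-67,0],
    [-325,-76,0],
    [-350,-82,0],
    [-360,-84,0],
    [-360,-84,15],
  ],
  turn=[1,3,5,7,9,11,12,13,13.9,13.9],
  gripper=[0,0,0,0,0,0,0,0,0,0],
)

```text
clock: 22.95
eef_pos: [0.4859, -0.3694, 0.3435]
tcp_rot: [2.221, 2.219, 0.001]
wrist_force: [0.5, 0.1, -5.0]
width: 0.0152
```

```bash
python3 - <<'E'
from workcell import r
from h import *
plan(r,(.485,-.371,.0804),0)
E
```

```text
t 22.95 grasp [ 0.4861 -0.3696  0.1843] yaw -0.04 tilt [ 0.0018 -0.0012 -1.    ] w 0.0152 F [ 0.5  0.1 -5. ] | LIN [ -1.4  -1.  103.9] TURN -0.0
```

Call:
drive_tool(
  linear=[
    [-1,0,25],
    [-1,0,55],
    [-1,0,80],
    [-1,0,94],
    [-1,0,99],
    [-1,0,101],
    [-1,0,102],
    [-1,0,102],
    [-1,0,102],
    [-1,0,102],
  ],
  turn=[0,0,0,0,0,0,0,0,0,0],
  gripper=[0,0,0,0,0,0,0,0,0,0],
)

```text
clock: 24.2
eef_pos: [0.4856, -0.3705, 0.2413]
tcp_rot: [2.222, 2.221, 0.0]
wrist_force: [0.0, 0.7, -5.1]
width: 0.0151
```

```bash
python3 - <<'E'
from workcell import r
from h import *
plan(r,(.485,-.371,.0804),0)
E
```

```text
t 24.2 grasp [ 0.4857 -0.3706  0.0821] yaw -0.02 tilt [ 3.e-04 -2.e-04 -1.e+00] w 0.0151 F [ 0.   0.7 -5.1] | LIN [-0.5 -0.6  1.7] TURN -0.0
```

Call:
drive_tool(
  linear=[
    [0,0,0.8],
    [0,0,1.4],
    [0,0,1.7],
    [0,0,1.7],
    [0,0,1.7],
    [0,0,1.7],
    [0,0,1.7],
    [0,0,1.7],
    [0,0,1.7],
    [0,0,1.7],
  ],
  turn=[0,0,0,0,0,0,0,0,0,0],
  gripper=[0,0,0,0,20,30,40,50,50,50],
)

```text
clock: 25.45
eef_pos: [0.4856, -0.3705, 0.2394]
tcp_rot: [-2.222, -2.221, -0.0]
wrist_force: [-0.5, 0.1, 0.6]
width: 0.0458
```

```bash
python3 - <<'E'
from workcell import r
from h import *
plan(r,(.508,.292,.20),24.2)
E
```

```text
t 25.45 grasp [ 0.4856 -0.3705  0.0802] yaw -0.02 tilt [ 0.e+00  1.e-04 -1.e+00] w 0.0458 F [-0.5  0.1  0.6] | LIN [ 662.5   22.2 -119.8] TURN -24.2
```

Magbase is down, at grasp (.4856, -.3705, .0802). I'll retreat upward and check the mat from above.

Call:
drive_tool(
  linear=[
    [0,0,-20],
    [0,0,-60],
    [0,0,-105],
    [30,1,-120],
    [80,3,-120],
    [135,5,-120],
    [190,7,-120],
    [245,9,-120],
    [300,10,-120],
    [355,12,-120],
  ],
  turn=[0,0,0,-1,-3,-5,-7,-9,-11,-13],
  gripper=[50,50,50,50,50,50,50,50,50,50],
)

```text
clock: 26.7
eef_pos: [0.4975, -0.0138, 0.3596]
tcp_rot: [1.955, 2.459, 0.001]
wrist_force: [-0.0, -0.7, -0.5]
width: 0.0461
```

```bash
python3 - <<'E'
from workcell import r
from h import *
plan(r,(.508,.292,.12),24.2)
im=r.snapshot('top'); crop(im,310,140,150,120,5,'pics/t3.png')
E
```

```text
t 26.7 grasp [ 0.4976 -0.0138  0.2004] yaw 13.03 tilt [ 6.e-04  0.e+00 -1.e+00] w 0.0461 F [-0.  -0.7 -0.5] | LIN [295.5  79.2  80.5] TURN -11.2
```

View pics/t3.png

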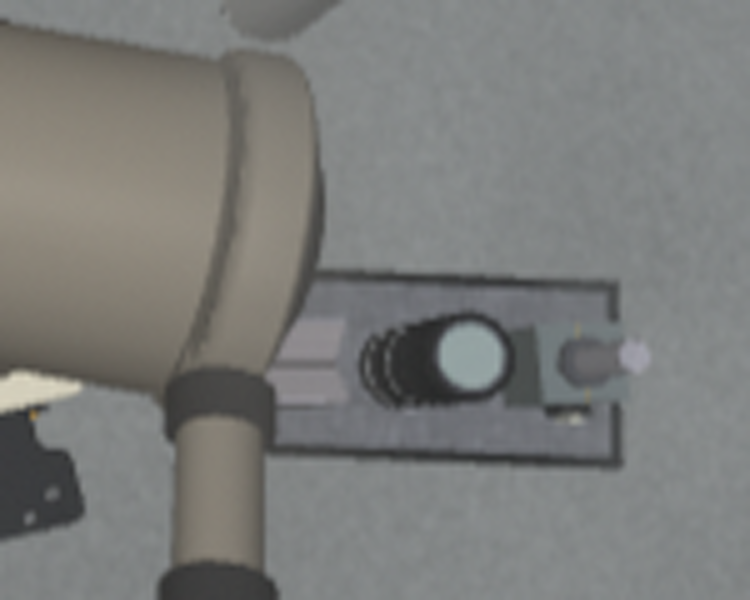

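All three tools stand upright inside the mat outline: V-block top at about (310,360), lens (472,355) and post (635,355) in the crop. Now the nest.

Call:
drive_tool(
  linear=[
    [40,11,0],
    [90,24,0],
    [140,38,0],
    [190,51,0],
    [240,64,0],
    [275,74,10],
    [292,79,35],
    [295.5,79,60],
    [295.5,79,60],
    [295.5,79,60],
  ],
  turn=[-1,-3,-5,-7,-9,-10,-11,-11.2,-11.2,-11.2],
  gripper=[53,53,53,53,53,53,53,53,53,53],
)

```text
clock: 28.0
eef_pos: [0.5088, 0.29, 0.3004]
tcp_rot: [1.707, 2.636, 0.002]
wrist_force: [0.3, -0.1, -0.5]
width: 0.049
```

```bash
python3 - <<'E'
from workcell import r
from h import *
plan(r,(.508,.292,.036),24.2)
c=r.calibration('wrist'); np.save('w6.npy',c['T'])
cv2.imwrite('pics/w6.png',r.snapshot('wrist')[:,:,::-1])
E
```

```text
t 28.0 grasp [0.509  0.2901 0.1412] yaw 24.16 tilt [ 1.3e-03  5.0e-04 -1.0e+00] w 0.049 F [ 0.3 -0.1 -0.5] | LIN [  2.2  -0.  105.2] TURN -0.0
```

View pics/w6.png

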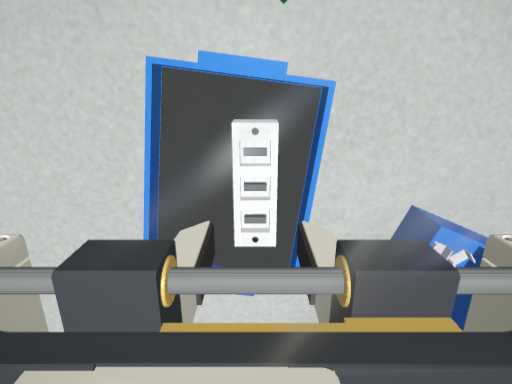

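Call:
drive_tool(
  linear=[
    [1,0,20],
    [2,0,50],
    [2,0,75],
    [2,0,85],
    [2,0,90],
    [2,0,95],
    [2,0,100],
    [2,0,104],
    [2,0,105],
    [2,0,105],
  ],
  turn=[0,0,0,0,0,0,0,0,0,0],
  gripper=[49,49,49,49,49,49,49,49,49,49],
  grip_force=30,
)

```text
clock: 29.3
eef_pos: [0.5075, 0.2921, 0.1944]
tcp_rot: [-1.707, -2.638, -0.0]
wrist_force: [-0.0, 0.5, 0.5]
width: 0.0451
```

```bash
python3 - <<'E'
from workcell import r
from h import *
plan(r,(.508,.292,.036),24.2)
cv2.imwrite('pics/w7.png',r.snapshot('wrist')[:,:,::-1])
E
```

```text
t 29.3 grasp [0.5075 0.2921 0.0352] yaw 24.19 tilt [ 0.  0. -1.] w 0.0451 F [-0.   0.5  0.5] | LIN [-0.3  0.4 -0.8] TURN -0.0
```

View pics/w7.png

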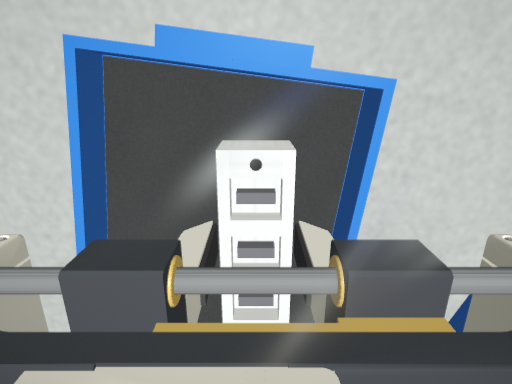

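The nest is centred between the fingers with no contact force. Gripping.

Call:
drive_tool(
  linear=[
    [0,0,-1],
    [0,0,-1],
    [0,0,-1],
    [0,0,-1],
    [0,0,-1],
    [0,0,-4],
    [0,0,-15],
    [0,0,-40],
    [0,0,-75],
    [0,0,-105],
  ],
  turn=[0,0,0,0,0,0,0,0,0,0],
  gripper=[30,0,0,0,0,0,0,0,0,0],
  grip_force=35,
)

```text
clock: 30.6
eef_pos: [0.5074, 0.292, 0.3011]
tcp_rot: [1.707, 2.637, 0.001]
wrist_force: [0.6, -0.2, -2.7]
width: 0.0374
```

```bash
python3 - <<'E'
from workcell import r
from h import *
plan(r,(.618,.0005,.15),-9.6)
c=r.calibration('wrist'); np.save('w8.npy',c['T'])
cv2.imwrite('pics/w8.png',r.snapshot('wrist')[:,:,::-1])
E
```

```text
t 30.6 grasp [0.5075 0.2921 0.1419] yaw 24.18 tilt [ 6.e-04  3.e-04 -1.e+00] w 0.0374 F [ 0.6 -0.2 -2.7] | LIN [-311.2  -18.6   -8.1] TURN 33.8
```

View pics/w8.png

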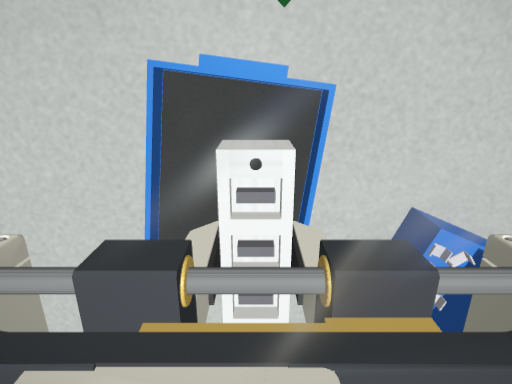

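Call:
drive_tool(
  linear=[
    [-20,-1,-4],
    [-60,-4,-8],
    [-105,-6,-8],
    [-150,-9,-8],
    [-195,-12,-8],
    [-240,-14,-8],
    [-275,-17,-8],
    [-300,-18,-8],
    [-311,-18.5,-8],
    [-311,-18.5,-8],
  ],
  turn=[1,5,9,13,18,23,28,32,33.8,33.8],
  gripper=[0,0,0,0,0,0,0,0,0,0],
)

```text
clock: 31.9
eef_pos: [0.618, 0.0006, 0.307]
tcp_rot: [-2.399, -2.027, 0.0]
wrist_force: [-0.2, 0.4, -1.8]
width: 0.038
```

```bash
python3 - <<'E'
from workcell import r
from h import *
plan(r,(.618,.0005,.083),-9.6)
c=r.calibration('wrist'); np.save('w9.npy',c['T'])
cv2.imwrite('pics/w9.png',r.snapshot('wrist')[:,:,::-1])
E
```

```text
t 31.9 grasp [0.6179 0.0007 0.1478] yaw -9.63 tilt [-7.e-04  5.e-04 -1.e+00] w 0.038 F [-0.2  0.4 -1.8] | LIN [-0.1  0.1 64.8] TURN -0.0
```

View pics/w9.png

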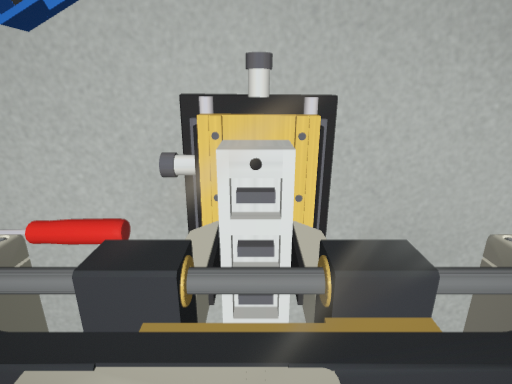

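```bash
python3 - <<'E'
from workcell import r
from h import *
c=r.calibration('wrist')
a=onz(c,198.5,115,.052)[:2];b=onz(c,320.5,114,.052)[:2]
x=(b-a);print(np.linalg.norm(x),np.degrees(np.arctan2(x[1],x[0]))); x/=np.linalg.norm(x); y=np.array([-x[1],x[0]])
print('stage ctr',(a+b)/2-.065*y)
# nest far top edge: z top
zt=.1478-.031+.030
q=[onz(c,u,v,zt)[:2] for u,v in [(219.5,150),(293.5,150)]]; print('nest +y end mid',(q[0]+q[1])/2,'ctr',(q[0]+q[1])/2-.056*y,np.linalg.norm(q[0]-q[1]))
E
```

```text
0.09354072928994205 -9.1458606742003
stage ctr [0.62149732 0.00086245]
nest +y end mid [0.62765994 0.05619346] ctr [0.61875884 0.0009054 ] 0.035064940417490364
```

Plate centre is at column 259.5 against the nest at 256.5. I'll shift about 2 mm in tool +y and lower.

Call:
drive_tool(
  linear=[
    [0,1,10],
    [0,2.2,30],
    [0,2.2,45],
    [0,2.2,54],
    [0,2.2,58],
    [0,2.2,60.5],
    [0,2.2,62],
    [0,2.2,62.5],
    [0,2.2,62.5],
    [0,2.2,62.5],
  ],
  turn=[0,0,0,0,0,0,0,0,0,0],
  gripper=[0,0,0,0,0,0,0,0,0,0],
)

```text
clock: 33.2
eef_pos: [0.6202, 0.0004, 0.2451]
tcp_rot: [2.4, 2.027, 0.0]
wrist_force: [0.1, 1.2, -2.2]
width: 0.0377
```

```bash
python3 - <<'E'
from workcell import r
from h import *
plan(r,(.62,.0005,.083),-9.6)
E
```

```text
t 33.2 grasp [6.203e-01 4.000e-04 8.590e-02] yaw -9.62 tilt [ 3.e-04  0.e+00 -1.e+00] w 0.0377 F [ 0.1  1.2 -2.2] | LIN [ 0.1 -0.3  2.9] TURN -0.0
```

Call:
drive_tool(
  linear=[
    [0,0,1],
    [0,0,2],
    [0,0,2.6],
    [0,0,2.6],
    [0,0,2.6],
    [0,0,2.6],
    [0,0,2.6],
    [0,0,2.6],
    [0,0,2.6],
    [0,0,2.6],
  ],
  turn=[0,0,0,0,0,0,0,0,0,0],
  gripper=[0,0,0,0,0,42,45,50,55,55],
)

```text
clock: 34.45
eef_pos: [0.6202, 0.0004, 0.2423]
tcp_rot: [2.4, 2.027, 0.0]
wrist_force: [-1.1, 0.9, 0.2]
width: 0.0506
```

```bash
python3 - <<'E'
from workcell import r
from h import *
plan(r,(.62,.0005,.083),-9.6)
E
```

```text
t 34.45 grasp [6.203e-01 4.000e-04 8.310e-02] yaw -9.62 tilt [ 1.e-04  1.e-04 -1.e+00] w 0.0506 F [-1.1  0.9  0.2] | LIN [ 0.1 -0.3  0.1] TURN -0.0
```

Rise clear, then inspect the nest.

Call:
drive_tool(
  linear=[
    [0,0,-10],
    [0,0,-30],
    [0,0,-60],
    [0,0,-95],
    [0,0,-117],
    [-40,0,-117],
    [-90,0,-117],
    [-140,0,-117],
    [-180,0,-117],
    [-200,0,-117],
  ],
  turn=[0,0,0,0,0,0,0,0,0,0],
  gripper=[55,55,55,55,55,55,55,55,55,55],
)

```text
clock: 35.7
eef_pos: [0.5863, -0.1987, 0.36]
tcp_rot: [2.401, 2.024, 0.001]
wrist_force: [0.7, 0.6, -0.1]
width: 0.0505
```

```bash
python3 - <<'E'
from workcell import r
from h import *
plan(r,(.4856,-.3705,.2),0)
cv2.imwrite('pics/w10.png',r.snapshot('wrist')[:,:,::-1])
im=r.snapshot('top');crop(im,225,120,100,85,6,'pics/t4.png')
E
```

```text
t 35.7 grasp [ 0.5864 -0.1988  0.2008] yaw -9.74 tilt [ 8.e-04 -4.e-04 -1.e+00] w 0.0505 F [ 0.7  0.6 -0.1] | LIN [-186.4  -70.2    0.8] TURN -9.7
```

View pics/w10.png

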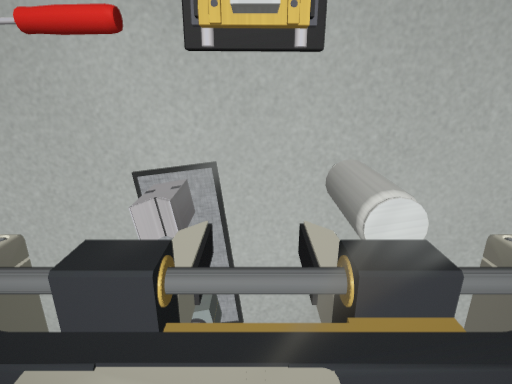

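View pics/t4.png

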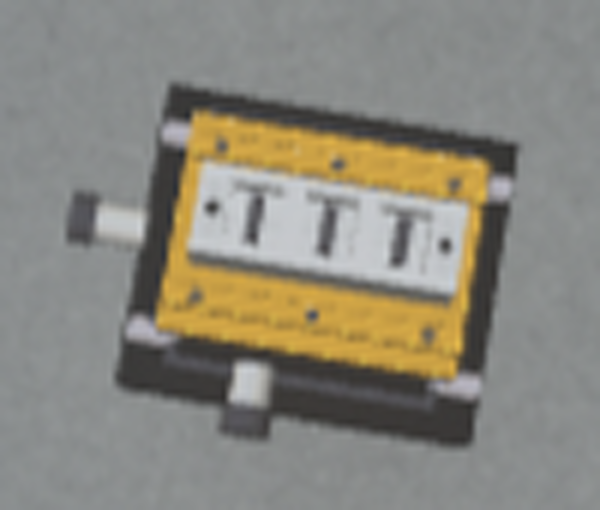

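```bash
python3 - <<'E'
from workcell import r
from h import *
c=r.calibration('top')
Q=np.array([onz(c,225+(a+.5)/6-.5,120+(b+.5)/6-.5,.082)[:2] for a,b in [(203,160),(469,201),(452,298),(188,252)]])
print(Q.mean(0)); a=np.radians(-9.6); R=np.array([[np.cos(a),np.sin(a)],[-np.sin(a),np.cos(a)]])
print(R@(Q.mean(0)-[.6182,.0005]))
y=(Q[0]-Q[1])+(Q[3]-Q[2]);print(np.degrees(np.arctan2(y[1],y[0]))-90)
E
```

```text
[0.61817347 0.00095869]
[-0.00010266  0.00044784]
-9.679112997942923
```

The nest is centred in the channel, with a top-view offset of (-0.1, 0.4) mm. Now returning the tools, magbase first.

Call:
drive_tool(
  linear=[
    [-40,-15,0],
    [-85,-32,0],
    [-130,-49,0],
    [-165,-62,0],
    [-184,-69,0],
    [-186.5,-70,10],
    [-186.5,-70,40],
    [-186.5,-70,70],
    [-186.5,-70,70],
    [-186.5,-70,70],
  ],
  turn=[-1,-3,-5,-7,-9,-9.7,-9.7,-9.7,-9.7,-9.7],
  gripper=[50,50,50,50,50,50,50,50,50,50],
)

```text
clock: 37.05
eef_pos: [0.4875, -0.3682, 0.2901]
tcp_rot: [2.218, 2.224, 0.001]
wrist_force: [1.0, 0.7, 1.3]
width: 0.046
```

```bash
python3 - <<'E'
from workcell import r
from h import *
plan(r,(.4856,-.3705,.0804),0)
cv2.imwrite('pics/w11.png',r.snapshot('wrist')[:,:,::-1])
E
```

```text
t 37.05 grasp [ 0.4877 -0.3683  0.1309] yaw 0.15 tilt [ 1.e-03 -5.e-04 -1.e+00] w 0.046 F [1.  0.7 1.3] | LIN [-2.3 -2.  50.5] TURN 0.2
```

View pics/w11.png

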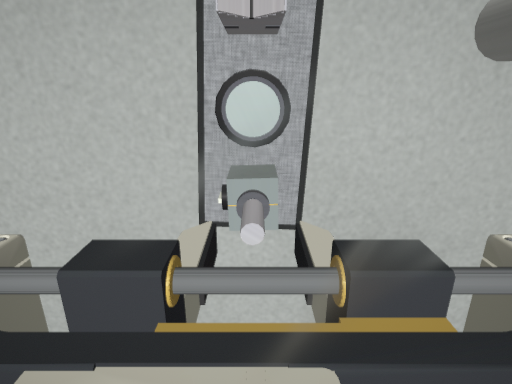

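Call:
drive_tool(
  linear=[
    [-1,-1,15],
    [-1,-1,35],
    [-1,-1,46],
    [-1,-1,50],
    [-1,-1,50],
    [-1,-1,50],
    [-1,-1,50],
    [-1,-1,50],
    [-1,-1,50],
    [-1,-1,50],
  ],
  turn=[0,0,0,0,0,0,0,0,0,0],
  gripper=[50,50,50,50,50,50,50,50,50,50],
)

```text
clock: 38.35
eef_pos: [0.4856, -0.37, 0.2393]
tcp_rot: [2.22, 2.223, 0.0]
wrist_force: [-0.8, 0.3, 0.2]
width: 0.0458
```

```bash
python3 - <<'E'
from workcell import r
from h import *
plan(r,(.4856,-.3705,.0804),0)
E
```

```text
t 38.35 grasp [ 0.4856 -0.37    0.0801] yaw 0.08 tilt [ 1.e-04  0.e+00 -1.e+00] w 0.0458 F [-0.8  0.3  0.2] | LIN [-0.5 -0.  -0.3] TURN 0.1
```

Call:
drive_tool(
  linear=[
    [0,0,0],
    [0,0,0],
    [0,0,0],
    [0,0,0],
    [0,0,0],
    [0,0,-3],
    [0,0,-15],
    [0,0,-45],
    [0,0,-80],
    [0,0,-110],
  ],
  turn=[0,0,0,0,0,0,0,0,0,0],
  gripper=[30,10,0,0,0,0,0,0,0,0],
  grip_force=45,
)

```text
clock: 39.6
eef_pos: [0.4856, -0.3699, 0.3512]
tcp_rot: [2.219, 2.222, 0.0]
wrist_force: [-1.1, -1.4, -4.6]
width: 0.0153
```

```bash
python3 - <<'E'
from workcell import r
from h import *
plan(r,(.4787,.2164,.2),22.9)
E
```

```text
t 39.6 grasp [ 0.4857 -0.37    0.192 ] yaw 0.08 tilt [ 7.e-04 -5.e-04 -1.e+00] w 0.0153 F [-1.1 -1.4 -4.6] | LIN [586.3  -6.   -8.3] TURN -22.8
```

Call:
drive_tool(
  linear=[
    [10,0,-7],
    [40,0,-9],
    [85,-1,-9],
    [135,-1,-9],
    [185,-2,-9],
    [235,-2,-9],
    [285,-3,-9],
    [335,-3,-9],
    [385,-4,-9],
    [435,-4,-9],
  ],
  turn=[0,-1,-3,-5,-7,-9,-11,-13,-15,-17],
  gripper=[0,0,0,0,0,0,0,0,0,0],
)

```text
clock: 40.85
eef_pos: [0.4799, 0.067, 0.3575]
tcp_rot: [-1.864, -2.527, 0.001]
wrist_force: [0.3, 0.2, -4.3]
width: 0.0149
```

```bash
python3 - <<'E'
from workcell import r
from h import *
plan(r,(.4787,.2164,.12),22.9)
E
```

```text
t 40.85 grasp [0.4796 0.0671 0.1983] yaw 17.15 tilt [-1.8e-03  3.0e-04 -1.0e+00] w 0.0149 F [ 0.3  0.2 -4.3] | LIN [143.   43.   78.3] TURN -5.7
```

Call:
drive_tool(
  linear=[
    [40,12,0],
    [85,26,0],
    [120,36,0],
    [138,41.5,0],
    [143,43,0],
    [143,43,20],
    [143,43,50],
    [143,43,75],
    [143,43,78],
    [143,43,78],
  ],
  turn=[-1,-3,-4.5,-5.5,-5.7,-5.7,-5.7,-5.7,-5.7,-5.7],
  gripper=[0,0,0,0,0,0,0,0,0,0],
)

```text
clock: 42.1
eef_pos: [0.4805, 0.2138, 0.2809]
tcp_rot: [1.74, 2.615, 0.001]
wrist_force: [0.7, 0.3, -4.3]
width: 0.0151
```

```bash
python3 - <<'E'
from workcell import r
from h import *
plan(r,(.4787,.2164,.0814),22.9)
E
```

```text
t 42.1 grasp [0.4806 0.2138 0.1217] yaw 22.73 tilt [ 7.e-04  1.e-04 -1.e+00] w 0.0151 F [ 0.7  0.3 -4.3] | LIN [ 3.1 -0.7 40.3] TURN -0.2
```

Call:
drive_tool(
  linear=[
    [1,0,10],
    [2,-0.5,22],
    [2,-0.5,30],
    [2,-0.5,35],
    [2,-0.5,37],
    [2,-0.5,38],
    [2,-0.5,38],
    [2,-0.5,38],
    [2,-0.5,38],
    [2,-0.5,38],
  ],
  turn=[0,0,0,0,0,0,0,0,0,0],
  gripper=[0,0,0,0,0,0,0,0,0,0],
)

```text
clock: 43.35
eef_pos: [0.4789, 0.216, 0.2424]
tcp_rot: [1.739, 2.616, 0.0]
wrist_force: [0.4, -0.1, -4.8]
width: 0.0152
```

```bash
python3 - <<'E'
from workcell import r
from h import *
plan(r,(.4787,.2164,.0813),22.9)
E
```

```text
t 43.35 grasp [0.4789 0.216  0.0832] yaw 22.78 tilt [ 2.e-04  1.e-04 -1.e+00] w 0.0152 F [ 0.4 -0.1 -4.8] | LIN [ 0.4 -0.   1.9] TURN -0.1
```

Call:
drive_tool(
  linear=[
    [0.4,0,0.8],
    [0.4,0,1.6],
    [0.4,0,1.9],
    [0.4,0,1.9],
    [0.4,0,1.9],
    [0.4,0,1.9],
    [0.4,0,1.9],
    [0.4,0,1.9],
    [0.4,0,1.9],
    [0.4,0,1.9],
  ],
  turn=[0,0,0,0,0,0,0,0,0,0],
  gripper=[0,0,0,0,20,30,40,50,50,50],
)

```text
clock: 44.6
eef_pos: [0.4787, 0.2164, 0.2404]
tcp_rot: [1.739, 2.616, 0.0]
wrist_force: [0.3, -0.4, 0.0]
width: 0.0461
```

```bash
python3 - <<'E'
from workcell import r
from h import *
plan(r,(.4855,-.2965,.2),0)
E
```

```text
t 44.6 grasp [0.4787 0.2164 0.0812] yaw 22.78 tilt [ 1.e-04  1.e-04 -1.e+00] w 0.0461 F [ 0.3 -0.4  0. ] | LIN [-475.5 -192.3 -118.8] TURN 22.8
```

Next the lens.

Call:
drive_tool(
  linear=[
    [0,0,-20],
    [0,0,-60],
    [0,0,-105],
    [-28,-11,-119],
    [-70,-28,-119],
    [-120,-49,-119],
    [-170,-69,-119],
    [-220,-89,-119],
    [-270,-109,-119],
    [-320,-129,-119],
  ],
  turn=[0,0,0,1,4,7,10,13,16,19],
  gripper=[50,50,50,60,80,100,100,100,100,100],
)

```text
clock: 45.85
eef_pos: [0.4834, -0.1304, 0.3595]
tcp_rot: [2.149, 2.291, 0.0]
wrist_force: [1.1, 0.2, 0.5]
width: 0.092
```

```bash
python3 - <<'E'
from workcell import r
from h import *
plan(r,(.4855,-.2965,.15),0)
im=r.snapshot('top'); crop(im,70,165,160,100,5,'pics/t5.png')
E
```

```text
t 45.85 grasp [ 0.4835 -0.1304  0.2003] yaw 3.68 tilt [ 4.e-04 -0.e+00 -1.e+00] w 0.092 F [1.1 0.2 0.5] | LIN [-165.9   -8.6   50.3] TURN 3.7
```

View pics/t5.png

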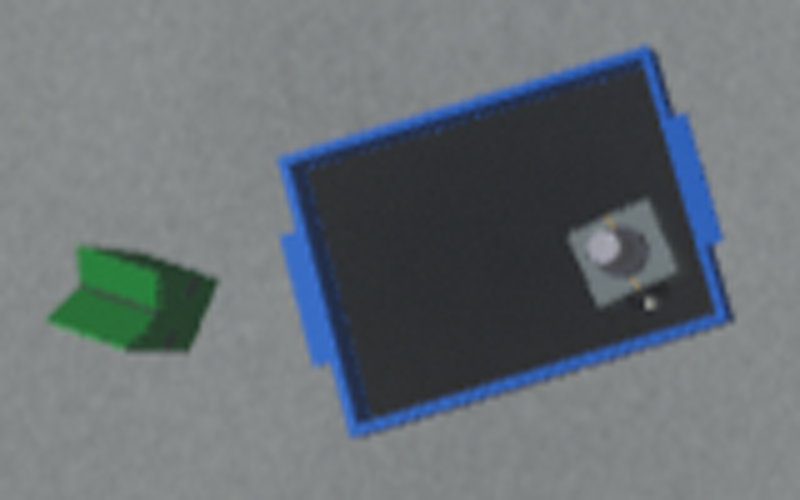

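The magbase is back: post at (602,247) against (600,248) at the start. Continuing to the lens.

Call:
drive_tool(
  linear=[
    [-40,-2,0],
    [-90,-4.5,0],
    [-135,-7,0],
    [-160,-8.3,0],
    [-166,-8.6,0],
    [-166,-8.6,20],
    [-166,-8.6,50],
    [-166,-8.6,50],
    [-166,-8.6,50],
    [-166,-8.6,50],
  ],
  turn=[1,2,3,3.7,3.7,3.7,3.7,3.7,3.7,3.7],
  gripper=[100,100,100,100,100,100,100,100,100,100],
)

```text
clock: 47.15
eef_pos: [0.4864, -0.2946, 0.3108]
tcp_rot: [2.218, 2.222, 0.001]
wrist_force: [0.1, 0.0, 0.3]
width: 0.0915
```

```bash
python3 - <<'E'
from workcell import r
from h import *
plan(r,(.4855,-.2965,.0779),0)
E
```

```text
t 47.15 grasp [ 0.4867 -0.2948  0.1516] yaw 0.11 tilt [ 0.0019 -0.0013 -1.    ] w 0.0915 F [0.1 0.  0.3] | LIN [-1.8 -1.1 73.7] TURN 0.1
```

Call:
drive_tool(
  linear=[
    [-0.7,0,20],
    [-0.7,0,50],
    [-0.7,0,66],
    [-0.7,0,71],
    [-0.7,0,72.5],
    [-0.7,0,72.5],
    [-0.7,0,72.5],
    [-0.7,0,72.5],
    [-0.7,0,72.5],
    [-0.7,0,72.5],
  ],
  turn=[0,0,0,0,0,0,0,0,0,0],
  gripper=[100,100,100,80,70,60,60,60,60,60],
  grip_force=25,
)

```text
clock: 48.4
eef_pos: [0.486, -0.2955, 0.2369]
tcp_rot: [-2.22, -2.223, -0.0]
wrist_force: [0.7, 1.2, -0.6]
width: 0.0553
```

```bash
python3 - <<'E'
from workcell import r
from h import *
plan(r,(.4855,-.2965,.0779),0)
E
```

```text
t 48.4 grasp [ 0.486  -0.2955  0.0777] yaw 0.08 tilt [ 0.e+00  1.e-04 -1.e+00] w 0.0553 F [ 0.7  1.2 -0.6] | LIN [-1.  -0.5 -0.2] TURN 0.1
```

Call:
drive_tool(
  linear=[
    [-1,-0.5,0],
    [-1,-0.5,0],
    [-1,-0.5,0],
    [-1,-0.5,0],
    [-1,-0.5,0],
    [-1,-0.5,-3],
    [-1,-0.5,-15],
    [-1,-0.5,-45],
    [-1,-0.5,-80],
    [-1,-0.5,-110],
  ],
  turn=[0,0,0,0,0,0,0,0,0,0],
  gripper=[55,40,20,0,0,0,0,0,0,0],
)

```text
clock: 49.65
eef_pos: [0.4855, -0.2964, 0.349]
tcp_rot: [2.219, 2.222, 0.0]
wrist_force: [-0.2, -0.7, -1.7]
width: 0.0435
```

```bash
python3 - <<'E'
from workcell import r
from h import *
plan(r,(.4627,.2738,.2),16.9)
E
```

```text
t 49.65 grasp [ 0.4856 -0.2965  0.1898] yaw 0.08 tilt [ 1.e-03 -6.e-04 -1.e+00] w 0.0435 F [-0.2 -0.7 -1.7] | LIN [570.3 -21.9 -10.6] TURN -16.8
```

Call:
drive_tool(
  linear=[
    [10,0,-8],
    [40,-1,-11],
    [85,-3,-11],
    [135,-5,-11],
    [185,-7,-11],
    [235,-9,-11],
    [285,-11,-11],
    [335,-13,-11],
    [385,-15,-11],
    [435,-17,-11],
  ],
  turn=[0,-1,-2.5,-4,-5.5,-7,-8.5,-10,-11.5,-13],
  gripper=[0,0,0,0,0,0,0,0,0,0],
)

```text
clock: 50.9
eef_pos: [0.4668, 0.1404, 0.3572]
tcp_rot: [-1.952, -2.46, 0.002]
wrist_force: [0.8, -0.2, -3.2]
width: 0.0439
```

```bash
python3 - <<'E'
from workcell import r
from h import *
plan(r,(.4627,.2738,.12),16.9)
E
```

```text
t 50.9 grasp [0.4666 0.1404 0.198 ] yaw 13.15 tilt [-0.0016  0.     -1.    ] w 0.0439 F [ 0.8 -0.2 -3.2] | LIN [130.8  26.4  78. ] TURN -3.8
```

Call:
drive_tool(
  linear=[
    [40,8,-2],
    [85,17,-2],
    [115,23,0],
    [128,26,0],
    [130.5,26.4,0],
    [130.5,26.4,10],
    [130.5,26.4,35],
    [130.5,26.4,65],
    [130.5,26.4,78],
    [130.5,26.4,78],
  ],
  turn=[-1,-2,-3,-3.8,-3.8,-3.8,-3.8,-3.8,-3.8,-3.8],
  gripper=[0,0,0,0,0,0,0,0,0,0],
)

```text
clock: 52.15
eef_pos: [0.4641, 0.2709, 0.2792]
tcp_rot: [-1.872, -2.522, 0.003]
wrist_force: [-0.2, 0.3, -2.6]
width: 0.0434
```

```bash
python3 - <<'E'
from workcell import r
from h import *
plan(r,(.4627,.2738,.0789),16.9)
cv2.imwrite('pics/w12.png',r.snapshot('wrist')[:,:,::-1])
E
```

```text
t 52.15 grasp [0.4638 0.2708 0.12  ] yaw 16.82 tilt [-1.8e-03 -8.0e-04 -1.0e+00] w 0.0434 F [-0.2  0.3 -2.6] | LIN [ 3.2 -0.4 41.1] TURN -0.1
```

View pics/w12.png

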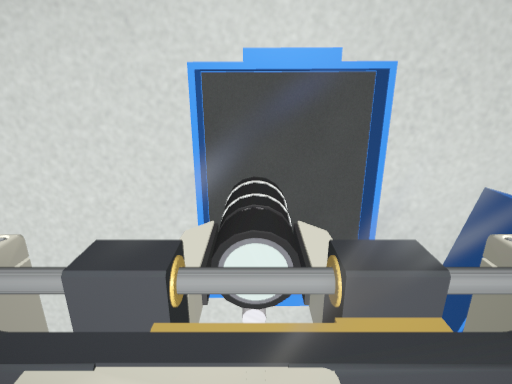

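Call:
drive_tool(
  linear=[
    [1,0,10],
    [2,0,22],
    [2.2,0,31],
    [2.2,0,36],
    [2.2,0,38],
    [2.2,0,39],
    [2.2,0,39],
    [2.2,0,39],
    [2.2,0,39],
    [2.2,0,39],
  ],
  turn=[0,0,0,0,0,0,0,0,0,0],
  gripper=[0,0,0,0,0,0,0,0,0,0],
)

```text
clock: 53.45
eef_pos: [0.4635, 0.2737, 0.241]
tcp_rot: [1.871, 2.523, 0.0]
wrist_force: [0.3, -0.5, -2.3]
width: 0.0432
```

```bash
python3 - <<'E'
from workcell import r
from h import *
plan(r,(.4627,.2738,.0787),16.9)
E
```

```text
t 53.45 grasp [0.4635 0.2737 0.0818] yaw 16.88 tilt [ 2.e-04  2.e-04 -1.e+00] w 0.0432 F [ 0.3 -0.5 -2.3] | LIN [ 0.4 -0.7  3.1] TURN -0.0
```

Call:
drive_tool(
  linear=[
    [0.4,-0.7,1],
    [0.4,-0.7,2],
    [0.4,-0.7,2.8],
    [0.4,-0.7,3],
    [0.4,-0.7,3],
    [0.4,-0.7,3],
    [0.4,-0.7,3],
    [0.4,-0.7,3],
    [0.4,-0.7,3],
    [0.4,-0.7,3],
  ],
  turn=[0,0,0,0,0,0,0,0,0,0],
  gripper=[0,0,0,0,0,50,60,75,90,90],
)

```text
clock: 54.7
eef_pos: [0.4627, 0.2738, 0.238]
tcp_rot: [1.871, 2.523, 0.0]
wrist_force: [-0.9, 0.7, -0.1]
width: 0.0798
```

```bash
python3 - <<'E'
from workcell import r
from h import *
plan(r,(.485,-.2216,.2),0)
E
```

```text
t 54.7 grasp [0.4627 0.2738 0.0788] yaw 16.88 tilt [ 1.e-04  1.e-04 -1.e+00] w 0.0798 F [-0.9  0.7 -0.1] | LIN [-480.5 -122.5 -121.3] TURN 16.9
```

Now the V-block.

Call:
drive_tool(
  linear=[
    [0,0,-20],
    [0,0,-60],
    [0,0,-105],
    [-28,-7,-121],
    [-75,-19,-121],
    [-125,-32,-121],
    [-180,-46,-121],
    [-235,-60,-121],
    [-290,-74,-121],
    [-345,-88,-121],
  ],
  turn=[0,0,0,1,3,5,7,9,11,13],
  gripper=[95,100,100,100,100,100,100,100,100,100],
)

```text
clock: 55.95
eef_pos: [0.4784, -0.0837, 0.3591]
tcp_rot: [2.146, 2.294, 0.001]
wrist_force: [1.3, 0.0, -0.5]
width: 0.0923
```

```bash
python3 - <<'E'
from workcell import r
from h import *
plan(r,(.485,-.2216,.14),0)
im=r.snapshot('top'); crop(im,70,165,160,100,5,'pics/t6.png')
E
```

```text
t 55.95 grasp [ 0.4785 -0.0837  0.1999] yaw 3.82 tilt [ 7.e-04 -1.e-04 -1.e+00] w 0.0923 F [ 1.3  0.  -0.5] | LIN [-138.    -2.7   60. ] TURN 3.8
```

View pics/t6.png

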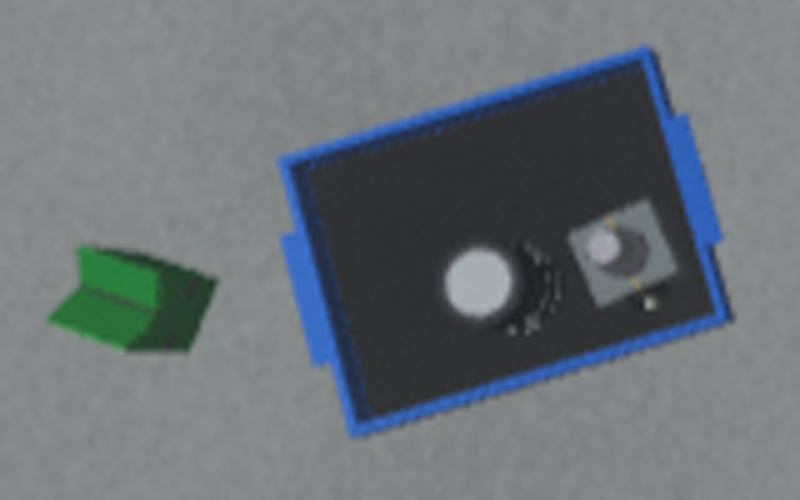

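The lens is back: glass at (479,283) against (480,283) at the start.

Call:
drive_tool(
  linear=[
    [-40,-1,0],
    [-85,-1.7,0],
    [-120,-2.4,0],
    [-135,-2.7,0],
    [-138,-2.7,5],
    [-138,-2.7,30],
    [-138,-2.7,60],
    [-138,-2.7,60],
    [-138,-2.7,60],
    [-138,-2.7,60],
  ],
  turn=[1,2,3,3.8,3.8,3.8,3.8,3.8,3.8,3.8],
  gripper=[100,100,100,100,100,100,100,100,100,100],
)

```text
clock: 57.25
eef_pos: [0.4857, -0.2196, 0.3002]
tcp_rot: [2.218, 2.222, 0.001]
wrist_force: [-0.5, -0.6, 0.4]
width: 0.0919
```

```bash
python3 - <<'E'
from workcell import r
from h import *
plan(r,(.485,-.2216,.0650),0)
E
```

```text
t 57.25 grasp [ 0.486  -0.2197  0.141 ] yaw 0.11 tilt [ 0.002  -0.0011 -1.    ] w 0.0919 F [-0.5 -0.6  0.4] | LIN [-2.  -0.8 76. ] TURN 0.1
```

Call:
drive_tool(
  linear=[
    [-1.3,0,20],
    [-1.3,0,50],
    [-1.3,0,68],
    [-1.3,0,74],
    [-1.3,0,75],
    [-1.3,0,75],
    [-1.3,0,75],
    [-1.3,0,75],
    [-1.3,0,75],
    [-1.3,0,75],
  ],
  turn=[0,0,0,0,0,0,0,0,0,0],
  gripper=[100,100,100,80,70,60,55,55,55,55],
  grip_force=45,
)

```text
clock: 58.5
eef_pos: [0.4853, -0.221, 0.2239]
tcp_rot: [2.22, 2.223, 0.0]
wrist_force: [0.7, 0.6, 0.1]
width: 0.0507
```

```bash
python3 - <<'E'
from workcell import r
from h import *
plan(r,(.485,-.2216,.0650),0)
E
```

```text
t 58.5 grasp [ 0.4853 -0.221   0.0647] yaw 0.08 tilt [ 1.e-04  0.e+00 -1.e+00] w 0.0507 F [0.7 0.6 0.1] | LIN [-0.6 -0.3 -0.3] TURN 0.1
```

Call:
drive_tool(
  linear=[
    [-0.6,0,0],
    [-0.6,0,0],
    [-0.6,0,0],
    [-0.6,0,0],
    [-0.6,0,0],
    [-0.6,0,-3],
    [-0.6,0,-15],
    [-0.6,0,-45],
    [-0.6,0,-80],
    [-0.6,0,-110],
  ],
  turn=[0,0,0,0,0,0,0,0,0,0],
  gripper=[40,20,0,0,0,0,0,0,0,0],
)

```text
clock: 59.75
eef_pos: [0.4852, -0.2214, 0.3355]
tcp_rot: [2.22, 2.223, 0.001]
wrist_force: [0.9, 0.1, -7.0]
width: 0.0397
```

```bash
python3 - <<'E'
from workcell import r
from h import *
plan(r,(.4468,.3303,.2),19.4)
E
```

```text
t 59.75 grasp [ 0.4853 -0.2214  0.1763] yaw 0.08 tilt [ 4.e-04  0.e+00 -1.e+00] w 0.0397 F [ 0.9  0.1 -7. ] | LIN [551.8 -37.6 -23.7] TURN -19.3
```

Call:
drive_tool(
  linear=[
    [10,0,-12],
    [40,-2,-23],
    [85,-5,-23],
    [135,-9,-23],
    [185,-12,-23],
    [235,-16,-23],
    [285,-19,-23],
    [335,-23,-23],
    [385,-26,-23],
    [435,-30,-23],
  ],
  turn=[0,-1,-3,-5,-7,-9,-11,-13,-15,-17],
  gripper=[0,0,0,0,0,0,0,0,0,0],
)

```text
clock: 61.0
eef_pos: [0.4535, 0.2153, 0.3562]
tcp_rot: [-1.864, -2.527, 0.002]
wrist_force: [1.0, -0.5, -6.8]
width: 0.0397
```

```bash
python3 - <<'E'
from workcell import r
from h import *
plan(r,(.4468,.3303,.12),19.4)
E
```

```text
t 61.0 grasp [0.4533 0.2153 0.197 ] yaw 17.17 tilt [-1.7e-03 -2.0e-04 -1.0e+00] w 0.0397 F [ 1.  -0.5 -6.8] | LIN [111.8  27.6  77. ] TURN -2.2
```

Call:
drive_tool(
  linear=[
    [40,10,-3],
    [80,20,-3],
    [104,26,0],
    [112,27.6,0],
    [113,27.6,0],
    [113,27.6,0],
    [113,27.6,10],
    [113,27.6,25],
    [113,27.6,40],
    [113,27.6,40],
  ],
  turn=[-1,-2,-2.2,-2.2,-2.2,-2.2,-2.2,-2.2,-2.2,-2.2],
  gripper=[0,0,0,0,0,0,0,0,0,0],
)

```text
clock: 62.25
eef_pos: [0.4475, 0.3291, 0.3149]
tcp_rot: [-1.817, -2.56, 0.006]
wrist_force: [-0.8, 0.0, -6.8]
width: 0.0397
```

```bash
python3 - <<'E'
from workcell import r
from h import *
plan(r,(.4468,.3303,.066),19.4)
cv2.imwrite('pics/w13.png',r.snapshot('wrist')[:,:,::-1])
E
```

```text
t 62.25 grasp [0.4469 0.3288 0.1557] yaw 19.27 tilt [-0.0036 -0.0019 -1.    ] w 0.0397 F [-0.8  0.  -6.8] | LIN [ 1.4  0.1 89.7] TURN -0.1
```

View pics/w13.png

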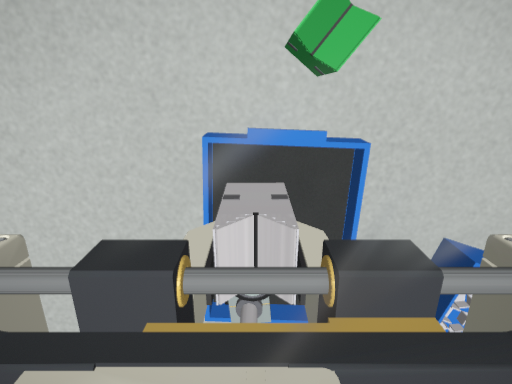

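Call:
drive_tool(
  linear=[
    [1,0,10],
    [1,0,25],
    [1,0,42],
    [1,0,58],
    [1,0,71],
    [1,0,79],
    [1,0,84],
    [1,0,86],
    [1,0,86],
    [1,0,86],
  ],
  turn=[0,0,0,0,0,0,0,0,0,0],
  gripper=[0,0,0,0,0,0,0,0,0,0],
)

```text
clock: 63.55
eef_pos: [0.4477, 0.3305, 0.2314]
tcp_rot: [1.818, 2.562, 0.001]
wrist_force: [-0.1, 0.3, -6.5]
width: 0.0398
```

```bash
python3 - <<'E'
from workcell import r
from h import *
plan(r,(.4468,.3303,.0658),19.4)
E
```

```text
t 63.55 grasp [0.4478 0.3305 0.0722] yaw 19.28 tilt [ 8.e-04  5.e-04 -1.e+00] w 0.0398 F [-0.1  0.3 -6.5] | LIN [ 0.1 -0.9  6.4] TURN -0.1
```

Call:
drive_tool(
  linear=[
    [0,-0.5,1.5],
    [0,-0.7,3],
    [0,-0.7,4],
    [0,-0.7,4.6],
    [0,-0.7,5],
    [0,-0.7,5],
    [0,-0.7,5],
    [0,-0.7,5],
    [0,-0.7,5],
    [0,-0.7,5],
  ],
  turn=[0,0,0,0,0,0,0,0,0,0],
  gripper=[0,0,0,0,0,0,0,0,0,0],
)

```text
clock: 64.8
eef_pos: [0.4469, 0.3301, 0.226]
tcp_rot: [-1.818, -2.562, -0.0]
wrist_force: [-0.7, -0.4, -6.6]
width: 0.0398
```

```bash
python3 - <<'E'
from workcell import r
from h import *
plan(r,(.4468,.3303,.0657),19.4)
E
```

```text
t 64.8 grasp [0.4469 0.3302 0.0668] yaw 19.28 tilt [ 0.e+00  1.e-04 -1.e+00] w 0.0398 F [-0.7 -0.4 -6.6] | LIN [ 0.2 -0.   1.1] TURN -0.1
```

Call:
drive_tool(
  linear=[
    [0,0,0.5],
    [0,0,1],
    [0,0,1.1],
    [0,0,1.1],
    [0,0,1.1],
    [0,0,1.1],
    [0,0,1.1],
    [0,0,1.1],
    [0,0,1.1],
    [0,0,1.1],
  ],
  turn=[0,0,0,0,0,0,0,0,0,0],
  gripper=[0,0,0,0,50,60,75,90,95,95],
)

```text
clock: 66.05
eef_pos: [0.4469, 0.3301, 0.2248]
tcp_rot: [-1.818, -2.562, -0.0]
wrist_force: [-1.1, -0.3, -1.2]
width: 0.0868
```

Call:
drive_tool(
  linear=[
    [0,0,-10],
    [0,0,-35],
    [0,0,-70],
    [0,0,-110],
    [0,0,-140],
    [-40,0,-150],
    [-90,0,-150],
    [-140,0,-150],
    [-190,0,-150],
    [-230,0,-150],
  ],
  turn=[0,0,0,0,0,0,0,0,0,0],
  gripper=[95,95,95,95,95,95,95,95,95,95],
)

```text
clock: 67.3
eef_pos: [0.5231, 0.1112, 0.3757]
tcp_rot: [1.819, 2.561, 0.001]
wrist_force: [-0.1, 0.5, -0.2]
width: 0.0873
```

```bash
python3 - <<'E'
from workcell import r
from h import *
plan(r,(.4468,.3303,.2),19.4)
im=r.snapshot('top'); crop(im,70,110,260,160,3,'pics/t7.png');cv2.imwrite('pics/top7.png',im[:,:,::-1])
a=cv2.imread('pics/top0.png')[165:265,70:230]; b=im[165:265,70:230,::-1]
cv2.imwrite('pics/cmp.png',np.vstack([cv2.resize(q,None,fx=3,fy=3,interpolation=2) for q in (a,b)]))
cv2.imwrite('pics/s7.png',r.snapshot('scene')[:,:,::-1])
E
```

```text
t 67.3 grasp [0.5233 0.1112 0.2165] yaw 19.24 tilt [ 0.0011  0.     -1.    ] w 0.0873 F [-0.1  0.5 -0.2] | LIN [2.32e+02 1.00e-01 1.64e+01] TURN -0.2
```

View pics/cmp.png

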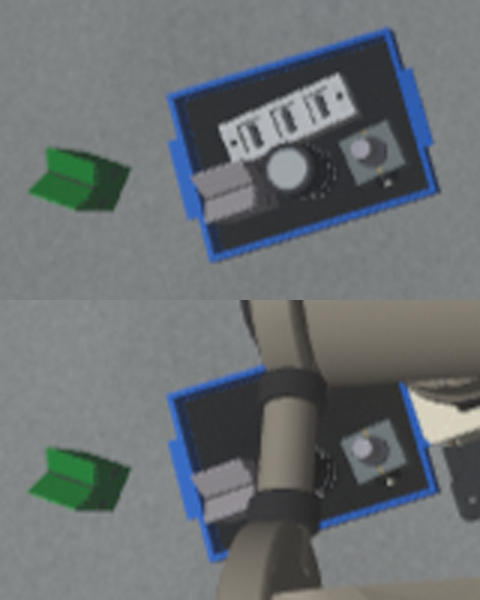

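View pics/s7.png

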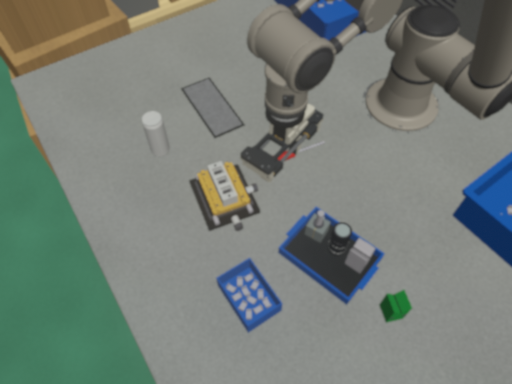

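All three tools stand in the tray where they were, and the nest is in the channel. The V-block top is at the same pixels as at the start. Raising the arm a little, then handing in.

Call:
drive_tool(
  linear=[
    [0,0,-10],
    [0,0,-25],
    [0,0,-35],
    [0,0,-40],
    [0,0,-40],
    [0,0,-40],
    [0,0,-40],
    [0,0,-40],
    [0,0,-40],
    [0,0,-40],
  ],
  turn=[0,0,0,0,0,0,0,0,0,0],
  gripper=[95,95,95,95,95,95,95,95,95,95],
)

```text
clock: 68.65
eef_pos: [0.5228, 0.113, 0.4148]
tcp_rot: [-1.818, -2.562, -0.0]
wrist_force: [0.1, -0.2, -0.0]
width: 0.0871
```

```bash
python3 - <<'E'
from workcell import r
from h import *
plan(r,(.4468,.3303,.2),19.4)
print(r.job_done())
E
```

```text
t 68.65 grasp [0.5228 0.113  0.2556] yaw 19.28 tilt [-1.e-04  1.e-04 -1.e+00] w 0.0871 F [ 0.1 -0.2 -0. ] | LIN [230.2  -0.   55.6] TURN -0.1
the job is handed in; nothing more can be done
None
```

The job is finished and handed in at 68.7 s; the hand-in gave no verdict. I stood the lens tube, V-block and magnetic base on the mat, laid the nest in the channel, then put each tool back in the tray at the pose it was gripped from.

**Nest:** the top view showed it 0.5 mm off the plate's centre and in line to about 0.1°. The wrist camera put the plate about 3 mm further in x than the top camera did. I placed the nest about 2 mm that way as a compromise, so both readings stay well inside the 10.5 mm limit.

**Tools:** lens and magbase came back within half a pixel (about 1 mm) of their start in the top view. For the V-block I only compared the before and after pictures by eye, and its top sits at the same place. The scene picture after the V-block was set down showed all three upright in the tray.

**Bystanders and arm:** the can, parts bin and screwdriver looked unmoved in the final scene picture, but I did not measure them; the gripper partly hid the screwdriver. The arm ended clear of everything, with wrist force near zero.

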